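# Sight the trimming slope on a hump mould with a tilt gauge

## Robot

A 6-joint arm with a two-finger parallel gripper is mounted at the origin on the work surface; the furniture and walls round the work are solid. World frame = base frame: x ahead of the robot, y to its left, z up, the work surface at z = 0. Lengths are in mm, angles in rad, forces in N, time in s.
With the tool pointing down it reaches from about 350 to 875 mm from the base axis. Payload 4.2 kg.
Tool frame: the origin (TCP) lies at the very end of the fingers, on their centre line; the grasp point (between the pads) lies 19 mm behind it; z points along the fingers, y is the line along which they close (so a half turn about z gives the same grasp; the last joint's range is limited). The gripper opens to 85 mm and grips with 20 to 120 N. Pads are 22 mm wide; open, the fingers measure 114 mm over their backs; the gripper's body (76 mm by 85 mm) begins 54 mm behind the grasp point. The pads swing forward as they close: fully open they stand 13 mm farther back than shut.
Start: joints at [1.367, 0.385, 0.008, 0, -1.194, -0.259], TCP at [279.001, 559.248, 231.312] pointing down, gripper open.
Joint ranges: [-3.14, 3.14], [-1.21, 2.06], [-1.07, 1.41], [-3.16, 2.05], [-2.99, -0.16], [-3.1, 3.1]. Speed limits (rad/s): [2.79, 2.79, 3.14, 3.14, 3.14, 3.14].

## Interface

Orientations are given as a unit quaternion [x, y, z, w].
In Python, from bench import arm gives the robot as it stands. The module is installed in compiled form; this text tells all that it offers.
- The arm moves only by the tool drive_tool, never from a script. Its argument "targets" is a list of rows, each a list of 5 numbers: the closure, from -1 (fully open) to 1 (shut), then the shift along the tool's x, y, z in mm, then the turn about the tool's z in degrees. In form: [[grip, tx, ty, tz, roll], ...]. A call has 1 to 12 rows; each row is the pose to reach, as a shift and turn from the pose commanded when the call began, along the tool's axes at that moment; what a row does not reach only later rows make up. A row lasts 1/10 s, in which the tool goes at most 50 mm and 8.59 degrees, less where a joint would pass 70% of its speed; a pose out of reach is approached as far as the arm can. A call with a gripper value outside its range is refused whole. The fingers move at their own pace and stop on an object; the grip force is fixed at half the most. Time passes only in rows, so rows that repeat a pose let the fingers close. It gives the time, the measured TCP pose, the force, the opening and the grip force at its end, in the units of the state.
- arm.read_state(): the state, without advancing time (a new reading comes with each control period).
- arm.get_image(name): name is "side" or "top" or "wrist"; returns the picture (384x512x3 uint8, blue, green, red); there is no depth.
- arm.camera_params(name): a dict with "fov_y" (degrees; the focal length in pixels is half the picture's height over the tangent of half this angle, whatever the lens; pixels are square), "cx", "cy" (the principal point, pixels), "rvec" (rotation vector, rad) and "tvec" (3), from world to camera coordinates, as OpenCV has them; the wrist camera has in their place "tool_from_camera" (4x4, takes a point from camera to tool coordinates, whose origin is the TCP and whose axes are the flange's). Camera axes: x right, y down, z forward; pixel columns grow to the right and rows downward; lengths in mm; the calibration is good to about 2 mm. A picture is of the moment at which its call begins: read the wrist's pose just before it. camera_params takes no time and is no camera call.
- arm.job_done(): hands the job in; it is judged then, once.
The state is a dict: "clock": time; "joints": joint angles; "joint_vel": joint speeds; "joint_efforts": joint torques, N m; "position": TCP position; "ee_rot": TCP orientation; "contact_force": force on the tool from outside, world axes, zero at the start; "wrist_torque": the same for the moment, N m; "gripper_width": finger opening in mm; "grasp_force": force on a finger pad.
Only numpy, scipy, OpenCV 4.12 (cv2) and the standard library are available. Lean on these libraries where they do the work, as an engineer would, in place of code of your own. Each camera call takes 0.05 s, during which the arm holds its last target. There are 200 camera calls.

## Task

I want to scribe a trimming line on the plaster hump mould. Set the mould (ridge up) squarely on the pile of two test tiles and let go of it; then take the wooden tilt gauge by its grip block, stand its foot across the middle of the mould's ridge, and rock it on the ridge until the swinging pointer comes to rest on the pointed index on its dial. Finish holding it there, still in the gripper and resting lightly on the ridge, with the pile still square and the other things on the bench left where they are.

Things in the scene. Friction and masses are not known exactly. Their poses are not given: they have to be found in the camera images.
- tile_low: lower of two beige test tiles lying in a pile on the bench, 60 (x) x 42 (y) x 8.5 mm; loose, about 60 g; origin at the centre of its underside, z up
- tile_high: upper tile of the pile, the same size; loose; its top is 17 mm above the bench. Origin at the centre of its underside
- hump: off-white plaster hump mould, 46 mm high, about 160 g, loose: a foot the size of a tile, 60 (x) x 42 (y) mm with upright sides 25 mm high, under a half-round ridge of radius 21 mm that runs along its x. Origin at the centre of its underside, z up. Grip it across y (42 mm) by the upright sides. It and the gauge may swap places
- gauge: wooden tilt gauge on the bench, 255 g, loose: flat-bottomed foot bar 26 (x) x 130 (y) x 10 mm, thin upright dial board 104 wide (y) up to z = 96, grip block 20 (x) x 40 (y) mm from z = 92 to 124. Origin at the centre of the foot's underside, z up; the dial faces -x, roughly to the robot. Grip the block across x. It must stand with its x along the mould's x (10 degrees), to rock about x
- pointer (a joint): angle (rad) of the dark steel pointer in the gauge's frame: a free, lightly damped pendulum before the dial, always hanging plumb once it has settled (about 1 s). 0 along the gauge's -z; grows as its tip swings to the gauge's +y (left seen from the front). With the gauge turned by -a about its own x (top leaning to its +y) it settles at +a
- index (a joint): angle (rad) of the dark steel index, a stubby cursor on the dial's arc whose point looks to the pivot; same zero and sense as the pointer. It lies between 0.12 and 0.36 on the +y side, differs from run to run, and cannot be pushed. The dial's ticks are 5 degrees apart
- pointer_tip (a point): tip of the pointer, 52 mm from the pivot; the pivot is at x = -4.5, y = 0, z = 78 mm in the gauge's frame
- index_tip (a point): point of the index, also 52 mm from the pivot; pointer tip and index point coincide when the two angles are equal
- egg_cup: bystander, loose, to be left alone: small white porcelain cup, 48 wide, 42 high mm
- wood_rib: bystander, loose, to be left alone: flat kidney-shaped wooden rib, 94 x 41 x 6 mm
- loop_tool: bystander, loose, to be left alone: trimming tool with a wooden handle, 150 long, 14 thick mm
- lid_yellow: bystander, loose, to be left alone: round jar lid with dried glaze in it, 66 across, 13 high mm
- grey_cup: bystander, loose, to be left alone: blue-grey glazed cup, 83 wide, 65 high mm

How it is judged:
By the outcome, as a careful person would: the job done as asked, in the order asked, and still so for the second after the job is handed in, while the arm keeps its last pose, push and grip.
It also fails if it takes over 64 s, if anything falls off the work surface, if the arm or the gripper's body presses on something with over 40 N, if the wrist force passes 120 N, or if a joint passes its speed limit or range.

## Working session

There is one attempt and no reset: what is moved stays moved. The work goes in short steps, Python scripts to look and compute and a tool call to move; the robot and the scene stay as the last step left them, time stands still between calls to the robot, and variables do not carry over. Pictures are saved under pics/ and viewed, at most 10 in all, crops included, and the job is handed in when it is done.

Besides the shell and the picture viewer there is one more tool, called after ">>>" by a JSON object that holds its "method" and its "body". drive_tool: Moves the arm, as the interface text tells. Its arguments: {"type":"object","properties":{"targets":{"type":"array","items":{"type":"array","items":{"type":"number"}}}},"required":["targets"]}

```bash
ls; mkdir -p pics; python3 - <<'E'
from bench import arm
import cv2
s=arm.read_state();print(s)
for n in("side","top","wrist"):
    im=arm.get_image(n);cv2.imwrite(f"pics/a_{n}.png",im);print(n,arm.camera_params(n))
a=cv2.imread("pics/a_side.png");b=cv2.imread("pics/a_top.png")
E
```

```text
pics
{'clock': 0.0, 'joints': array([ 1.36663297e+00,  3.85554823e-01,  6.61819984e-03, -5.20651078e-04,
       -1.19398774e+00, -2.58581916e-01]), 'joint_vel': array([ 0.00022739, -0.00049283,  0.00075708, -0.00019675,  0.00097788,
       -0.0001488 ]), 'joint_efforts': array([ 1.22961360e-04, -3.92290521e+01,  1.88397825e+01,  4.18600962e+00,
       -4.76734887e-03, -4.16845481e-06]), 'position': array([278.73006131, 558.74914442, 230.2164281 ]), 'ee_rot': array([ 9.73329939e-01, -2.29407145e-01, -2.12922776e-04,  1.07020922e-03]), 'contact_force': array([0.81264862, 0.2759331 , 0.60839543]), 'wrist_torque': array([ 0.025131  ,  0.01400295, -0.03376888]), 'grasp_force': 0.0, 'gripper_width': 85.23375114601009}
side {'fov_y': 49.65410416829692, 'cx': 248.26840204563698, 'cy': 189.62663227654846, 'rvec': array([-0.03755482, -2.78760417,  1.43622377]), 'tvec': array([ 484.15104416,   88.15635748, 1017.25379224])}
top {'fov_y': 52.776220750016236, 'cx': 251.09556554045065, 'cy': 192.42559448712575, 'rvec': array([ 2.18162095, -2.02189068,  0.22383521]), 'tvec': array([-108.53993293,  460.26550138, 1070.18873874])}
wrist {'fov_y': 70.99263757941999, 'cx': 252.37042300716854, 'cy': 192.03427311506593, 'tool_from_camera': array([[-5.04088001e-04, -9.63015277e-01, -2.69446324e-01,
         6.83055813e+01],
       [ 9.99999628e-01, -6.74220460e-04,  5.38870924e-04,
        -1.23292686e-01],
       [-7.00607157e-04, -2.69445952e-01,  9.63015258e-01,
        -1.42918483e+02],
       [ 0.00000000e+00,  0.00000000e+00,  0.00000000e+00,
         1.00000000e+00]])}
```

View pics/a_top.png

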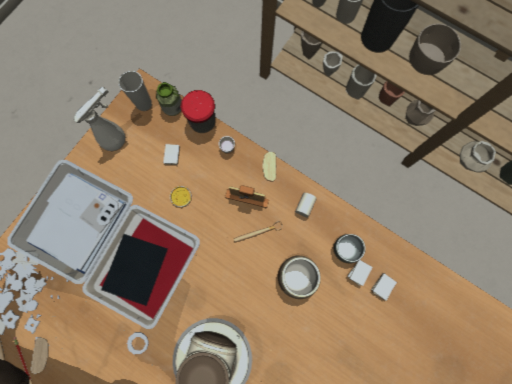

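View pics/a_side.png

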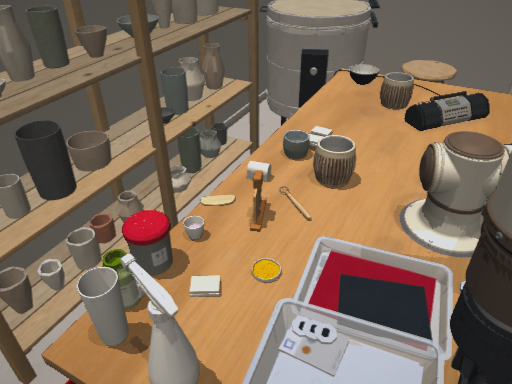

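The top view shows the hump at about (306,205), the gauge at (247,197), the pile at about (172,155), the yellow lid at (181,197), the egg cup at (227,146), the rib at (269,166), the loop tool at (258,232) and the grey cup, probably, at (349,248). The side view agrees: hump (259,171), gauge (258,200), pile (205,286).

```bash
cat > h.py <<'E'
import numpy as np, cv2
from bench import arm
from scipy.spatial.transform import Rotation as R
def cam(n, st=None):
    p=arm.camera_params(n); f=192/np.tan(np.radians(p["fov_y"]/2))
    K=np.array([[f,0,p["cx"]],[0,f,p["cy"]],[0,0,1]])
    if n=="wrist":
        T=np.eye(4);T[:3,:3]=R.from_quat(st["ee_rot"]).as_matrix();T[:3,3]=st["position"]
        W=np.linalg.inv(T@p["tool_from_camera"])
    else:
        W=np.eye(4);W[:3,:3]=R.from_rotvec(p["rvec"]).as_matrix();W[:3,3]=p["tvec"]
    return K,W
def ray(c,uv,z):
    K,W=c;uv=np.atleast_2d(uv).astype(float)
    d=(np.linalg.inv(K)@np.c_[uv,np.ones(len(uv))].T)
    d=W[:3,:3].T@d; o=-W[:3,:3].T@W[:3,3]
    return (o[:,None]+d*((z-o[2])/d[2])).T
def proj(c,X):
    K,W=c;X=np.atleast_2d(X);q=(W[:3,:3]@X.T+W[:3,3:4]);q=K@q;return (q[:2]/q[2]).T
def totool(st,X):
    return (np.atleast_2d(X)-st["position"])@R.from_quat(st["ee_rot"]).as_matrix()
def snap(name,fn):
    st=arm.read_state(); im=arm.get_image(name); cv2.imwrite(fn,im); np.save(fn+".npy",np.r_[st["position"],st["ee_rot"]]); return st,im
E
python3 - <<'E'
from h import *
t=cam("top");s=cam("side")
for n,uv,z in[("pile",(172,155),17),("hump",(306,205),40),("gauge",(247,192),110),("gaugefootL",(226,198),5),("gaugefootR",(267,205),5),("egg",(227,146),30),("lid",(181,197),10),("rib",(269,166),5),("loop",(258,232),5),("cup",(349,248),60),("bowl",(300,277),60)]:
    print(n,ray(t,uv,z)[0].round())
for n,uv,z in[("pile",(205,283),17),("hump",(259,168),40)]: print(n,ray(s,uv,z)[0].round())
a=cv2.imread("pics/a_top.png")[120:280,140:300];b=cv2.imread("pics/a_side.png")[150:310,170:330]
c=cv2.imread("pics/a_wrist.png")
cv2.imwrite("pics/m1.png",np.hstack([cv2.resize(a,(400,400),interpolation=2),cv2.resize(b,(400,400),interpolation=2)]))
E
```

```text
pile [573. 177.  17.]
hump [ 444. -235.   40.]
gauge [454. -63. 110.]
gaugefootL [454.   1.   5.]
gaugefootR [ 442. -123.    5.]
egg [610.  11.  30.]
lid [446. 136.  10.]
rib [ 564. -121.    5.]
loop [ 360. -102.    5.]
cup [ 328. -357.   60.]
bowl [ 239. -225.   60.]
pile [577. 181.  17.]
hump [ 449. -219.   40.]
```

View pics/a_wrist.png

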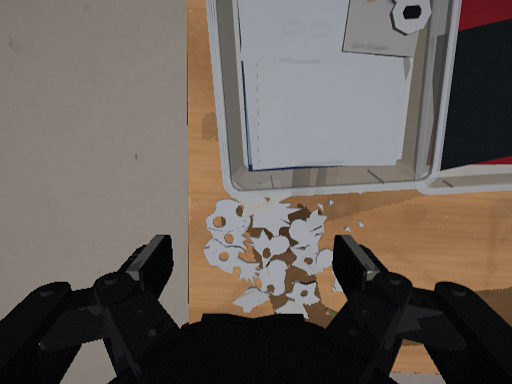

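The wrist view shows the left end of the bench (tray, plaster crumbs), with nothing useful for this task. I'll move above the hump, at about (446,-228), and look again.

>>> {"method": "drive_tool", "body": {"targets": [[-1,29,37,0,-2],[-1,59,74,0,-5],[-1,88,111,0,-8],[-1,118,148,0,-11],[-1,147,185,0,-14],[-1,177,222,0,-17],[-1,206,259,0,-20],[-1,236,296,0,-22],[-1,265,333,0,-24],[-1,295,370,0,-26],[-1,324,407,0,-26],[-1,354,444,0,-26]]}}

```text
clock: 1.35
position: [397.3, 2.1, 231.6]
ee_rot: [1.0, -0.004, 0.0, -0.0]
contact_force: [1.2, 0.2, 0.7]
gripper_width: 85.4
grasp_force: 0.0
```

```bash
python3 - <<'E'
from h import *
s=arm.read_state();print(s["clock"],s["position"],R.from_quat(s["ee_rot"]).as_matrix().round(3), totool(s,[446,-228,230]))
E
```

```text
1.35 [397.2904175    2.05417668 231.550332  ] [[ 1.    -0.008  0.001]
 [-0.008 -1.     0.   ]
 [ 0.001 -0.    -1.   ]] [[ 50.6210136  229.64158856   1.48490723]]
```

>>> {"method": "drive_tool", "body": {"targets": [[-1,10,46,0,0],[-1,20,92,0,0],[-1,30,138,0,0],[-1,40,184,0,0],[-1,50,230,0,0],[-1,50,230,0,0],[-1,50,230,0,0],[-1,50,230,0,0]]}}

```text
clock: 2.15
position: [445.1, -225.9, 231.1]
ee_rot: [1.0, -0.004, -0.0, -0.0]
contact_force: [-0.6, 0.2, 0.1]
gripper_width: 85.2
grasp_force: 0.0
```

```bash
python3 - <<'E'
from h import *
st,im=snap("wrist","pics/hump1.png")
E
```

```text
(no output)
```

View pics/hump1.png

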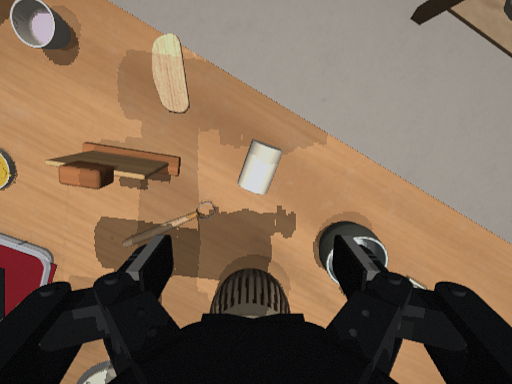

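The hump is at about (260,166), its long axis tilted roughly 25° from the image vertical. The gauge is at (115,165), the loop tool runs from (125,243) to (210,208), and the grey cup is at (352,255).

```bash
cat >> h.py <<'E'
from scipy.optimize import minimize
def tf(x,y,yaw,P,z=0):
    c,s=np.cos(yaw),np.sin(yaw);return P@np.array([[c,s,0],[-s,c,0],[0,0,1]])+[x,y,z]
def box(x,y,z0,z1): return np.array([[sx*x/2,sy*y/2,z] for sx in(-1,1) for sy in(-1,1) for z in(z0,z1)])
a=np.linspace(0,np.pi,25)
HUMP=np.vstack([box(60,42,0,25)]+[np.c_[np.full(25,sx),21*np.cos(a),25+21*np.sin(a)] for sx in(-30,30)])
PILE=box(60,42,0,17)
def fit(c,mask,model,p0,z=0,S=4):
    m=cv2.resize(mask.astype(np.float32),None,fx=S,fy=S,interpolation=cv2.INTER_LINEAR)
    def cost(q):
        uv=proj(c,tf(q[0],q[1],q[2]/20,model,z))
        h=cv2.convexHull(((uv+.5)*S-.5).astype(np.float32))
        im=np.zeros(m.shape,np.float32);cv2.fillConvexPoly(im,np.round(h*16).astype(np.int32),1.,shift=4)
        return np.abs(im-m).sum()/S/S
    best=None
    for d in (-.3,0,.3):
        x0=np.array([p0[0],p0[1],(p0[2]+d)*20])
        r=minimize(cost,x0,method="Nelder-Mead",options=dict(initial_simplex=x0+np.vstack([np.zeros(3),np.eye(3)*8]),xatol=.05,fatol=.05))
        if best is None or r.fun<best.fun: best=r
    return best.x[0],best.x[1],best.x[2]/20,best.fun,mask.sum()
def whitemask(im,uv,r,smax=90,vmin=90):
    h=cv2.cvtColor(im,cv2.COLOR_BGR2HSV);m=((h[...,1]<smax)&(h[...,2]>vmin)).astype(np.uint8)
    w=np.zeros_like(m);cv2.circle(w,tuple(int(v) for v in uv),r,1,-1);m&=w
    n,l,stt,cen=cv2.connectedComponentsWithStats(m)
    k=1+np.argmax(stt[1:,4]);return (l==k)
def load(fn):
    v=np.load(fn+".npy");return dict(position=v[:3],ee_rot=v[3:]),cv2.imread(fn)
E
python3 - <<'E'
from h import *
st,im=load("pics/hump1.png");c=cam("wrist",st)
for sm in(60,90):
    m=whitemask(im,(260,166),45,sm);print(fit(c,m,HUMP,(446,-228,-.3)))
t=cam("top");im=cv2.imread("pics/a_top.png");print("hump top",fit(t,whitemask(im,(306,205),16,70),HUMP,(446,-228,-.4)))
print("pile top",fit(t,whitemask(im,(172,155),16,70),PILE,(573,177,0)))
s=cam("side");im=cv2.imread("pics/a_side.png");print("pile side",fit(s,whitemask(im,(205,287),24,70),PILE,(573,177,0)))
print("hump side",fit(s,whitemask(im,(259,171),16,70),HUMP,(446,-228,-.4)))
E
```

```text
(np.float64(449.4061830324993), np.float64(-235.40285208947677), np.float64(-0.3449811833505604), np.float64(109.169921875), np.int64(1535))
(np.float64(449.4096751815131), np.float64(-235.2917847468404), np.float64(-0.3464897346989198), np.float64(93.51171875), np.int64(1561))
hump top (np.float64(452.58054207179305), np.float64(-236.94109015822974), np.float64(-0.36063499651089265), np.float64(54.72265625), np.int64(292))
pile top (np.float64(579.044373930733), np.float64(182.4754906016657), np.float64(0.005739853703635797), np.float64(29.876953125), np.int64(287))
pile side (np.float64(577.8838679967556), np.float64(179.73205733870412), np.float64(0.03549361698914234), np.float64(42.470703125), np.int64(604))
hump side (np.float64(449.20425605613843), np.float64(-239.70334506139733), np.float64(-0.24194188134155187), np.float64(133.10546875), np.int64(306))
```

>>> {"method": "drive_tool", "body": {"targets": [[-1,4,10,45,8],[-1,4,10,90,16],[-1,4,10,135,19.5],[-1,4,10,170,19.5],[-1,4,10,200,19.5],[-1,4,10,220,19.5],[-1,4,10,228,19.5],[-1,4,10,228,19.5]]}}

```text
clock: 3.0
position: [449.2, -235.6, 2.9]
ee_rot: [0.985, -0.173, -0.001, 0.0]
contact_force: [0.6, 0.1, 0.6]
gripper_width: 85.3
grasp_force: 0.0
```

>>> {"method": "drive_tool", "body": {"targets": [[0.2,0,0,0,0],[1,0,0,0,0],[1,0,0,0,0],[1,0,0,0,0],[1,0,0,0,0],[1,0,0,0,0],[1,0,0,0,0],[1,0,0,0,0]]}}

```text
clock: 3.8
position: [450.4, -236.7, 4.7]
ee_rot: [0.985, -0.174, 0.001, 0.0]
contact_force: [0.1, 1.6, 6.0]
gripper_width: 41.3
grasp_force: 62.7
```

>>> {"method": "drive_tool", "body": {"targets": [[1,0,0,-15,0],[1,0,0,-50,0],[1,0,0,-95,0],[1,0,0,-140,0],[1,-5,-17,-180,-3],[1,-16,-55,-195,-6],[1,-28,-96,-195,-9],[1,-40,-139,-195,-12],[1,-53,-182,-195,-15],[1,-65,-225,-195,-18],[1,-78,-268,-195,-20],[1,-90,-311,-195,-20]]}}

```text
clock: 5.0
position: [470.4, 88.0, 198.4]
ee_rot: [1.0, 0.0, -0.0, -0.0]
contact_force: [0.4, -0.6, -1.1]
gripper_width: 41.0
grasp_force: 61.9
```

>>> {"method": "drive_tool", "body": {"targets": [[1,0,-45,0,0],[1,0,-75,0,0],[1,0,-92,0,0],[1,0,-96,0,0],[1,0,-96,0,0],[1,0,-96,0,0]]}}

```text
clock: 5.6
position: [471.0, 181.3, 198.2]
ee_rot: [1.0, -0.001, -0.0, 0.0]
contact_force: [-0.6, 0.3, -1.3]
gripper_width: 40.8
grasp_force: 61.8
```

```bash
python3 - <<'E'
from h import *
st,im=snap("wrist","pics/pile1.png");print(st["position"],R.from_quat(st["ee_rot"]).as_matrix().round(3),st["contact_force"])
c=cam("wrist",st);uv=proj(c,[578.5,181,17])[0];print(uv)
for sm in(60,90):
    print(fit(c,whitemask(im,uv,60,sm),PILE,(578,181,.02)))
E
```

```text
[471.02213104 181.30212469 198.17458198] [[ 1.    -0.002 -0.001]
 [-0.002 -1.    -0.   ]
 [-0.001  0.    -1.   ]] [-0.61822548  0.2693281  -1.30789299]
[252.28467895  80.21064145]
(np.float64(578.5003643464697), np.float64(181.14410031040035), np.float64(-0.003097596238097034), np.float64(71.04296875), np.int64(2152))
(np.float64(578.5564492471907), np.float64(181.10130962835248), np.float64(-0.0038025740667247585), np.float64(61.03125), np.int64(2202))
```

View pics/pile1.png

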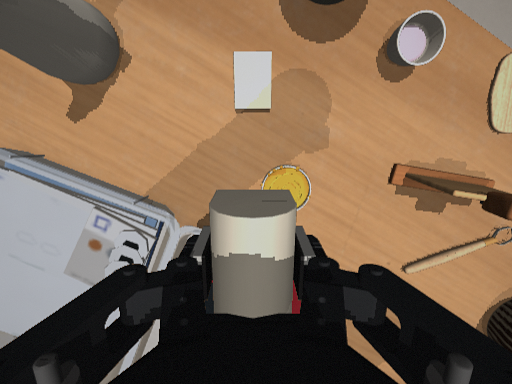

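The pile is clear of everything, with its top centre at about (252,80), and square to the world axes. The held hump's front face spans (220,190)–(288,190) at the bottom edge. The next step is its offset in the hand.

```bash
python3 - <<'E'
from h import *
from scipy.optimize import least_squares
st,im=load("pics/pile1.png");c=cam("wrist",st)
h=cv2.cvtColor(im,cv2.COLOR_BGR2HSV);m=(h[...,1]<70)
for r in range(186,206,2):
    k=np.where(m[r,200:305])[0]+200;print(r,k.min() if len(k) else None,k.max() if len(k) else None,len(k))
pos=st["position"]
for dx in(-4,0,4):
    print(dx,proj(c,tf(pos[0]+dx,pos[1],0,np.array([[30,21,0],[30,-21,0],[30,21,25],[30,-21,25],[30,0,46.]]),pos[2]-4.7)).round(1).tolist())
cv2.imwrite("pics/c.png",cv2.resize(im[175:325,170:340],None,fx=4,fy=4,interpolation=2))
E
```

```text
186 262 263 2
188 261 262 2
190 217 288 72
192 216 289 74
194 214 290 77
196 214 291 78
198 212 292 81
200 211 293 83
202 210 304 86
204 209 304 89
-4 [[215.5, 193.8], [289.2, 193.7], [208.8, 208.2], [296.1, 208.0], [252.5, 225.1]]
0 [[215.3, 187.0], [289.4, 186.9], [208.4, 200.3], [296.4, 200.1], [252.5, 215.8]]
4 [[215.0, 180.2], [289.7, 180.0], [208.0, 192.2], [296.8, 192.0], [252.5, 206.4]]
```

View pics/c.png

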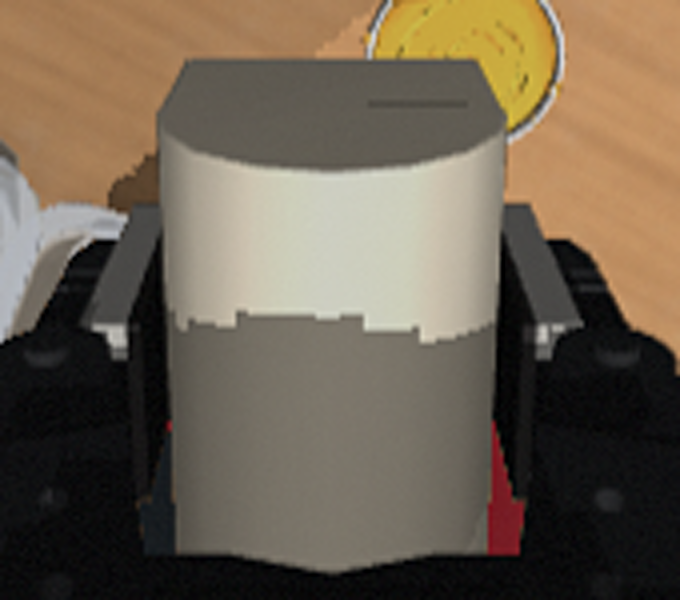

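>>> {"method": "drive_tool", "body": {"targets": [[1,40,0,20,0],[1,80,0,50,0],[1,104,0,85,0],[1,109,0,120,0],[1,109,0,145,0],[1,109,0,162,0],[1,109,0,170,0],[1,109,0,172,0],[1,109,0,172,0],[1,109,0,172,0]]}}

```text
clock: 6.65
position: [581.1, 182.7, 27.7]
ee_rot: [1.0, -0.0, 0.001, -0.001]
contact_force: [0.4, -0.2, -0.0]
gripper_width: 41.0
grasp_force: 61.8
```

```bash
python3 - <<'E'
from h import *
st,im=snap("side","pics/place.png");print(st["position"],st["contact_force"],R.from_quat(st["ee_rot"]).as_matrix().round(3))
cv2.imwrite("pics/place_c.png",cv2.resize(im[210:330,130:290],None,fx=5,fy=5,interpolation=2))
E
```

```text
[581.08482084 182.68824246  27.71094177] [ 0.39201562 -0.22283681 -0.0161951 ] [[ 1.    -0.     0.002]
 [-0.    -1.     0.001]
 [ 0.002 -0.001 -1.   ]]
```

View pics/place_c.png

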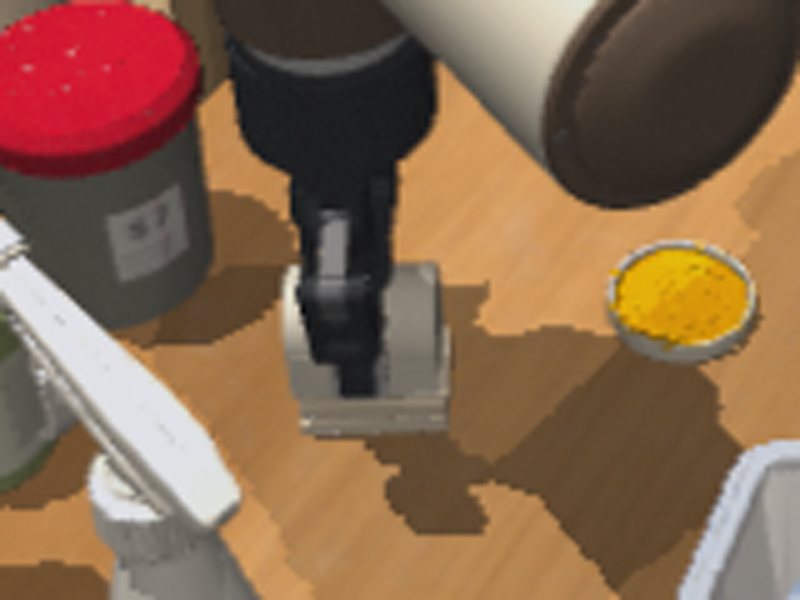

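The side view shows the hump about 5 mm above the pile. It looks slightly offset to the left (+x): hump left edge about (187,275), tile left edge (190,292). I'll check that numerically.

```bash
python3 - <<'E'
from h import *
c=cam("side");im=cv2.imread("pics/place.png")
print("tile y+ face: bottom/top corners",proj(c,tf(578.5,181.1,-.003,np.array([[30,21,0],[-30,21,0],[30,21,17],[-30,21,17.]]))).round(1).tolist())
for dx in(0,3): print("hump",proj(c,tf(579.3+dx,182.7,0,np.array([[30,21,0],[-30,21,0],[30,21,25],[-30,21,25.]]),23)).round(1).tolist())
h=cv2.cvtColor(im,cv2.COLOR_BGR2HSV)
for r in range(266,298,2):
    k=np.where(h[r,180:226,1]<80)[0]+180;print(r,k.min(),k.max(),h[r,186:192,1],h[r,215:222,1])
E
```

```text
tile y+ face: bottom/top corners [[189.4, 297.1], [218.7, 296.4], [188.6, 291.5], [218.2, 290.8]]
hump [[187.8, 290.2], [217.7, 289.4], [186.6, 281.7], [216.9, 280.9]]
hump [[186.3, 290.2], [216.2, 289.5], [185.0, 281.7], [215.4, 280.9]]
266 186 217 [65 37 24 25 15 11] [ 34  34  75 121 138 136 135]
268 186 217 [50 23 29 23 22 22] [ 35  34  55 106 130 129 127]
270 186 217 [78 25 31 24 22 23] [ 35  34  48  94 130 136 135]
272 187 217 [80 31 31 36 18 44] [ 34  35  42  91 134 128 133]
274 187 218 [85 35 36 36 29 28] [ 35  34  30  74 136 138 136]
276 187 219 [92 37 35 35 34 18] [ 34  35  32  49  65 132 131]
278 187 219 [112  33  34  33  34  31] [ 33  35  35  49  58 123 133]
280 187 219 [124  35  34  36  34  35] [ 34  33  32  47  56 116 133]
282 188 219 [138  86  32  32  35  34] [ 33  32  38  51  58 113 130]
284 188 219 [141 108  35  35  33  33] [ 32  31  39  51  61 124 137]
286 188 219 [151 130  33  36  35  35] [ 33  34  43  51  62 123 135]
288 188 219 [151 133  62  31  35  33] [ 36  32  42  53  51 123 130]
290 190 219 [150 146 146 124  53  52] [ 53  54  52  54  78 134 133]
292 190 219 [147 149 146 128  53  54] [ 55  53  55  51  79 134 135]
294 190 219 [144 145 146 119  66  49] [ 50  51  53  51  75 132 132]
296 191 205 [148 144 147 137  96  48] [ 95  91  95  98 113 128 132]
```

>>> {"method": "drive_tool", "body": {"targets": [[1,-1.5,1.5,1,0],[1,-1.5,1.5,3,0],[1,-1.5,1.5,4.5,0],[1,-1.5,1.5,5.5,0],[1,-1.5,1.5,5.5,0]]}}

```text
clock: 7.2
position: [578.8, 181.0, 21.8]
ee_rot: [1.0, 0.0, 0.0, 0.0]
contact_force: [-2.5, -1.3, 5.4]
gripper_width: 41.1
grasp_force: 62.6
```

>>> {"method": "drive_tool", "body": {"targets": [[0,0,0,0,0],[-0.5,0,0,0,0],[-1,0,0,0,0],[-1,0,0,0,0],[-1,0,0,0,0],[-1,0,0,-20,0],[-1,0,0,-60,0],[-1,-30,0,-105,0],[-1,-70,0,-140,0],[-1,-90,0,-165,0],[-1,-90,0,-165,0],[-1,-90,0,-165,0]]}}

```text
clock: 8.4
position: [488.6, 181.3, 187.0]
ee_rot: [1.0, 0.0, 0.001, -0.001]
contact_force: [-0.1, -0.2, -0.2]
gripper_width: 85.6
grasp_force: 0.0
```

```bash
python3 - <<'E'
from h import *
st,im=snap("wrist","pics/placed.png");print(st["position"],R.from_quat(st["ee_rot"]).as_matrix().round(3),st["contact_force"])
c=cam("wrist",st);uv=proj(c,[578.5,181,40])[0];print(uv)
m=whitemask(im,uv,75,90);print(m.sum());print(fit(c,m,np.vstack([HUMP+[0,0,17],PILE]),(578,181,0)))
cv2.imwrite("pics/placed_c.png",cv2.resize(im[0:160,180:340],None,fx=3.7,fy=3.7,interpolation=2))
E
```

```text
[488.64449352 181.26218449 186.96537838] [[ 1.     0.     0.002]
 [ 0.    -1.     0.002]
 [ 0.002 -0.002 -1.   ]] [-0.06770934 -0.23102063 -0.19454731]
[252.81007127  94.95717439]
2785
(np.float64(577.8898871953934), np.float64(180.71446977906555), np.float64(-0.004724825206766437), np.float64(82.947265625), np.int64(2785))
```

View pics/placed_c.png

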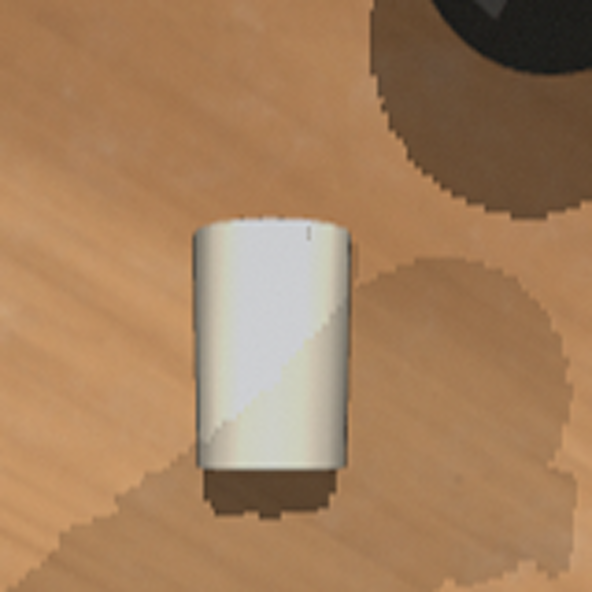

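The hump sits squarely on the pile, covering it, with its ridge at about (254,93) in the full image. Next I'll check the side-view edges, the camera positions and the gauge pose.

```bash
python3 - <<'E'
from h import *
print(arm.read_state()["joints"].round(2))
for n in("side","top"):
    c=cam(n);print(n,(-c[1][:3,:3].T@c[1][:3,3]).round())
st,im=snap("side","pics/placed_side.png");c=cam("side")
h=cv2.cvtColor(im,cv2.COLOR_BGR2HSV)
for r in (274,280,286,290,293,296,299):
    k=np.where(h[r,180:226,1]<80)[0]+180;print(r,k.min(),k.max())
print(proj(c,tf(578,181,0,np.array([[30,21,0],[-30,21,0],[30,21,17],[-30,21,17],[30,21,42],[-30,21,42.]]))).round(1).tolist())
print(fit(c,whitemask(im,(204,280),40,80),np.vstack([HUMP+[0,0,17],PILE]),(578,181,0)))
E
```

```text
[ 0.67  0.25 -0.31 -0.   -1.01  0.9 ]
side [488. 768. 670.]
top [ 225.  -90. 1145.]
274 188 218
280 189 219
286 190 219
290 190 219
293 190 219
296 191 205Traceback (most recent call last):
  File "<stdin>", line 8, in <module>
    return umr_minimum(a, axis, None, out, keepdims, initial, where)
ValueError: zero-size array to reduction operation minimum which has no identity
```

```bash
python3 - <<'E'
from h import *
t=cam("top");print(ray(t,[(198,240),(150,208),(175,222)],40).round())
st,im=load("pics/hump1.png");c=cam("wrist",st)
# gauge predicted for (x,y,yaw) against seen foot corners (85,143),(180,157) top-rear edge
print(ray(c,[(85,143),(180,157)],10).round(1), ray(c,[(58,165),(113,168),(113,188),(60,186)],124).round(1))
p=ray(c,[(123,243),(210,208)],7).round();print(p)
E
```

```text
[[320.  67.  40.]
 [401. 215.  40.]
 [366. 138.  40.]]
[[ 481.4   -2.7   10. ]
 [ 461.5 -128.1   10. ]] [[471.3 -43.9 124. ]
 [468.  -95.  124. ]
 [448.6 -92.1 124. ]
 [451.  -41.6 124. ]]
[[ 333.  -32.    7.]
 [ 387. -164.    7.]]
```

>>> {"method": "drive_tool", "body": {"targets": [[-1,-15,20,0,8],[-1,-32,45,0,16],[-1,-50,70,0,24],[-1,-68,95,0,32],[-1,-85,120,0,40],[-1,-100,145,0,48],[-1,-115,170,0,56],[-1,-130,190,0,64],[-1,-137,201,0,72],[-1,-137,201,20,80],[-1,-137,201,60,88],[-1,-137,201,90,90]]}}

```text
clock: 9.7
position: [351.1, -20.6, 93.7]
ee_rot: [-0.705, 0.709, 0.001, -0.001]
contact_force: [0.2, 0.1, -0.2]
gripper_width: 85.5
grasp_force: 0.0
```

>>> {"method": "drive_tool", "body": {"targets": [[-1,0,0,30,0],[-1,0,0,37,0],[-1,0,0,37,0]]}}

```text
clock: 10.0
position: [351.1, -20.5, 57.6]
ee_rot: [-0.707, 0.707, 0.001, -0.002]
contact_force: [0.9, -0.3, -0.1]
gripper_width: 85.3
grasp_force: 0.0
```

```bash
python3 - <<'E'
from h import *
st,im=snap("wrist","pics/dial.png");print(st["clock"],st["position"],R.from_quat(st["ee_rot"]).as_matrix().round(3))
c=cam("wrist",st)
P=np.array([[-4.5,0,78],[-4.5,0,26],[-13,65,10],[-13,-65,10],[-10,20,124],[-10,-20,124.]])
uv=proj(c,tf(459,-63.5,-.157,P));print(uv.round())
cv2.imwrite("pics/dial_v.png",cv2.resize(im,None,fx=1.56,fy=1.56,interpolation=2))
E
```

```text
10.0 [351.10978555 -20.54798551  57.61937324] [[-0.001 -1.    -0.005]
 [-1.     0.001 -0.002]
 [ 0.002  0.005 -1.   ]]
[[ 29. 175.]
 [ 93. 159.]
 [116. 240.]
 [120.  58.]
 [-64. 268.]
 [-86. 143.]]
```

View pics/dial_v.png

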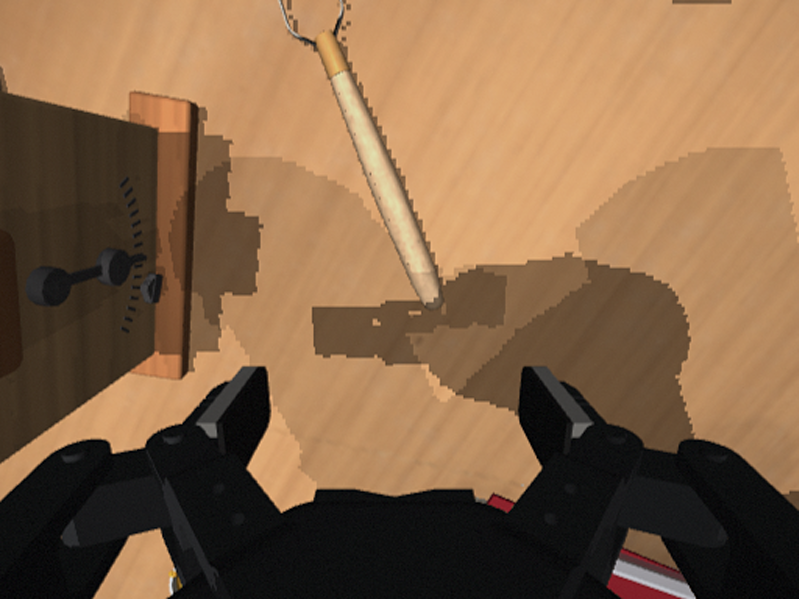

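The dial is seen well. Full-image pixels: pivot boss (30,183), pointer tip about (92,165), index about (96,185) on the +y side. The tick arc centres near (88,165). The foot's front corners are (125.6,65.4) and (117.3,243). I'll fit the pose from these and unwrap the dial to polar.

```bash
python3 - <<'E'
from h import *
from scipy.optimize import least_squares
st,im=load("pics/dial.png");c=cam("wrist",st)
P=np.array([[-4.5,0,78],[-4.5,0,26],[-13,65,10],[-13,-65,10]])
U=np.array([[30.1,182.7],[92.2,165.4],[117.3,243],[125.6,65.4]])
r=least_squares(lambda q:(proj(c,tf(q[0],q[1],q[2],P))-U).ravel(),[459,-63.5,-.15])
print(r.x,r.fun.reshape(-1,2).round(1))
x,y,w=r.x; np.save("gauge.npy",r.x)
ang=np.radians(np.arange(-30,31,.5));rad=np.arange(40,66,.5)
A,Rr=np.meshgrid(ang,rad)
for xp in(-4.5,-2.5):
    G=np.stack([np.full(A.shape,xp),Rr*np.sin(A),78-Rr*np.cos(A)],-1).reshape(-1,3)
    uv=proj(c,tf(x,y,w,G)).astype(np.float32).reshape(*A.shape,2)
    pol=cv2.remap(cv2.cvtColor(im,cv2.COLOR_BGR2GRAY),uv,None,cv2.INTER_CUBIC)
    if xp==-4.5:
        for rr in range(42,66,1): print(rr,"".join("%3d"%(v) for v in pol[(rr-40)*2,::4]))
        print(np.arange(-30,31,2))
    big=cv2.resize(pol,None,fx=6,fy=6,interpolation=cv2.INTER_CUBIC)
    cv2.imwrite("pics/pol%d.png"%(-10*xp),big)
a=cv2.imread("pics/pol45.png");b=cv2.imread("pics/pol25.png")
z=cv2.resize(im[140:220,70:130],None,fx=3,fy=3,interpolation=2)
cv2.imwrite("pics/pol.png",np.vstack([cv2.resize(a,(780,280)),cv2.resize(b,(780,280))]))
E
```

```text
[ 4.58719819e+02 -5.99030126e+01 -1.80641772e-01] [[ 1.4  0.3]
 [ 1.9 -1.1]
 [-2.5  1.6]
 [-1.8 -0.7]]
42  48 48 50 48 50 51 50 50 52 45 46 48 46 45 19 18 38 50 52 54 50 49 52 51 50 53 50 50 57 49 49
43  54 50 51 47 50 43 50 50 41 46 46 31 47 44 24 19 32 41 51 45 47 51 36 50 50 47 49 46 47 49 45
44  30 49 47 33 51 40 34 51 24 36 48 20 47 44 25 18 39 32 52 34 42 51 26 50 52 21 50 48 27 50 43
45  21 48 45 25 52 40 38 51 29 39 48 19 45 45 23 22 43 33 53 37 48 53 31 50 52 22 51 49 29 51 39
46  25 48 49 21 53 46 31 51 28 42 48 21 47 49 21 23 42 33 53 40 47 53 30 51 51 24 53 50 27 51 37
47  24 45 52 23 51 46 33 54 32 39 51 21 49 47 22 20 42 30 52 41 44 53 29 52 53 23 55 50 28 50 39
48  25 46 50 22 53 45 27 52 34 45 50 30 49 50 27 20 45 35 53 43 47 52 33 50 52 26 54 49 27 48 43
49  33 46 47 36 53 53 40 52 51 45 50 45 47 49 38 21 48 49 54 52 52 51 60 56 50 39 54 51 37 50 48
50  50 51 49 53 52 53 48 53 53 50 47 47 49 47 49 20 47 55 54 50 52 55 64 64 48 53 52 52 49 51 51
51  51 52 53 52 53 52 47 50 53 49 46 47 48 48 51 29 44 54 53 48 53 50 64 62 52 55 53 53 48 50 51
52  52 51 52 52 53 52 48 52
[... 757 characters left out ...]
8 47 47 49 46 53 60 69 74 63 66 66 67 66 79 81 90 66 75 39 34 37 47 35 48 49 51 51 53 53
61  50 47 46 46 50 55 66 78 87 89 77 81 68 69 68 83 86 87 67 72 23 24 23 22 27 27 52 49 50 52 52
62  47 47 46 50 57 72 84 91 92 90 93 95 83 81 71 78 91 89 69 68 21 21 18 19 21 18 52 51 49 49 51
63  47 47 50 62 78 92 92 92 91 93 94 94 96 97 82 79 91 90 70 71 19 21 20 22 22 19 55 50 52 49 51
64  46 48 64 82 92 90 94 95 94 95 94 94 92 92 92 89 91 92 71 73 19 22 21 24 22 24 66 58 50 51 49
65  48 54 84 92 93 93 95 95 94 95 94 93 92 92 93 93 91 92 75 71 30 26 29 24 30 31 81 71 56 51 48
[-30 -28 -26 -24 -22 -20 -18 -16 -14 -12 -10  -8  -6  -4  -2   0   2   4
   6   8  10  12  14  16  18  20  22  24  26  28  30]
```

View pics/pol.png

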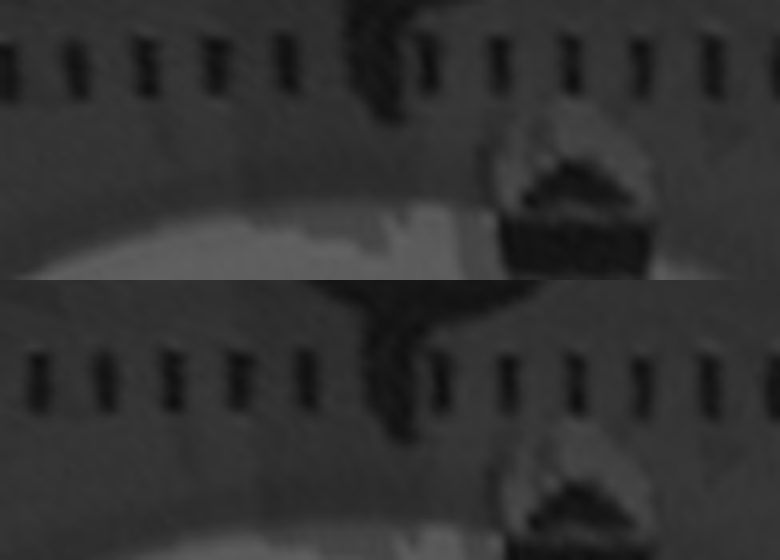

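The unwrapped dial shows ticks 5° apart, with the pointer tip at about column 388 (parallax-shifted from the tick at 358) and the index point at about column 572, so the index is near 13–15°. A second look without parallax should settle it.

>>> {"method": "drive_tool", "body": {"targets": [[-1,-40,0,0,0],[-1,-50,0,0,0],[-1,-50,0,0,0],[-1,-50,0,0,0]]}}

```text
clock: 10.45
position: [352.0, 30.2, 59.5]
ee_rot: [0.707, -0.707, 0.0, -0.001]
contact_force: [-0.2, -0.9, 0.4]
gripper_width: 85.5
grasp_force: 0.0
```

```bash
python3 - <<'E'
from h import *
st,im=snap("wrist","pics/dial2.png");print(st["position"])
c=cam("wrist",st);x,y,w=np.load("gauge.npy")
P=np.array([[-4.5,0,78],[-4.5,0,26],[-13,65,10],[-13,-65,10]])
print(proj(c,tf(x,y,w,P)).round(1))
g=cv2.cvtColor(im,cv2.COLOR_BGR2GRAY)
# raw print around pointer tip / index
u,v=proj(c,tf(x,y,w,P[1:2]))[0].astype(int)
print(u,v)
for r in range(v-26,v+34): print(r,"".join("%3d"%k for k in g[r,u-22:u+22]))
E
```

```text
[352.03693299  30.17099815  59.52379572]
[[ 11.5  65.4]
 [ 85.   81. ]
 [108.6 179.7]
 [116.6 -26.5]]
85 81
55  44 44 44 46 44 45 45 46 45 48 51 30 19 20 18 16 19 32 45 46 48 46 48 50 47 46 44 45 47 67 84 86 89 89 89 90 90 91 90 93 94 95 94 95
56  44 44 44 47 44 45 44 46 44 48 52 38 27 25 30 31 34 41 47 46 42 43 45 47 49 46 45 44 46 67 84 87 89 90 89 90 90 88 90 93 93 94 94 95
57  39 44 47 46 46 45 44 45 46 47 50 42 39 40 44 47 44 49 45 44 43 45 44 43 47 45 45 46 48 66 86 85 90 90 89 89 91 90 92 91 94 95 94 94
58  41 40 44 44 46 44 45 44 46 47 46 48 46 49 47 48 49 48 48 46 47 46 45 44 46 45 45 47 47 65 86 87 91 90 89 89 90 90 91 92 93 94 94 95
59  40 41 45 47 46 44 46 46 46 47 46 48 47 47 48 48 47 48 51 51 48 50 46 47 46 45 45 45 47 67 85 87 89 90 88 89 91 90 89 92 92 94 95 94
60  42 42 40 45 45 46 44 46 45 47 48 47 46 47 49 48 48 50 50 50 49 49 50 50 48 45 44 47 50 65 84 86 88 89 90 89 89 89 91 92 94 95 92 95
61  41 41 41 45 47 46 45 44 46 47 48 49 48 47 47 48 48 49 51 48 50 49 51 50 48 43 45 44 48 67 84 87 90 89 90 90 90 88 91 92 93 95 95 95
62  35 37 40 41 47 46 46 45 46 49 47 49 
[... 6482 characters left out ...]
 91 91 93 92 93
110  46 45 47 47 46 49 47 48 48 48 40 34 26 19 26 37 45 46 46 52 61 55 58 52 34 23 44 26 22 23 23 26 54 67 67 66 70 90 89 92 90 90 92 93
111  44 46 48 47 47 48 46 48 48 47 48 46 41 33 24 22 41 46 46 53 54 56 60 61 34 27 46 20 22 21 18 27 60 69 67 65 67 83 90 90 90 92 93 92
112  43 46 48 46 47 49 49 46 47 48 49 49 50 48 39 34 43 50 49 51 48 55 54 57 34 33 42 21 23 23 19 28 63 67 65 66 66 68 90 91 90 91 92 91
113  45 47 47 45 47 47 47 48 51 44 47 49 48 50 51 46 45 51 50 51 50 60 57 57 53 45 37 19 23 23 22 35 71 68 68 78 76 80 89 91 92 92 91 91
114  46 47 46 46 49 47 47 49 57 33 44 47 49 49 50 51 50 50 52 51 51 59 60 62 62 51 33 23 24 22 20 39 69 67 69 87 88 87 88 90 92 92 93 93
```

The second view shows ticks at rows 63.5, 71.5, (80), 88, 96 and 103.5, the pointer tip at about (84.7,80.5) and the index point at about (81,103.3). I'll triangulate both tips from the two views.

```bash
cat > tri.py <<'E'
from h import *
from scipy.optimize import least_squares
x,y,w=np.load("gauge.npy")
s1,_=load("pics/dial.png");s2,_=load("pics/dial2.png");c1=cam("wrist",s1);c2=cam("wrist",s2)
def pol(px,row,xp=-4.5):
    a=np.radians(-30+(px/780*121-.5)*.5);r=40+(row/280*52-.5)*.5
    return proj(c1,tf(x,y,w,np.array([[xp,r*np.sin(a),78-r*np.cos(a)]])))[0]
def tri(u1,u2):
    P1=(c1[0]@c1[1][:3]);P2=(c2[0]@c2[1][:3]);X=cv2.triangulatePoints(P1,P2,np.array(u1,float),np.array(u2,float))[:,0];return X[:3]/X[3]
def g(X,w): return tf(0,0,-w,(X-[x,y,0])[None])[0]
p1=pol(388,120);i1=pol(572,103);print(p1,i1)
p2=(84.7,80.5);i2=(80.8,103.4)
P=tri(p1,p2);I=tri(i1,i2)
print(P.round(1),I.round(1))
for ww in(-.14,-.16,-.18):
    a=g(P,ww);b=g(I,ww);d=b-a;print(ww,a.round(1),b.round(1),"ang",np.degrees(np.arcsin(d[1]/52)),np.degrees(np.arccos(1-d[2]/52)))
# tick0 +15 outer end check in view2 on board plane
E
python3 tri.py
python3 - <<'E'
from tri import *
# joint fit pose with 2 views: foot front corners view1, pointer tip both views, pivot view1
Pm=np.array([[-4.5,0,78],[-4.5,0,26],[-13,65,10],[-13,-65,10]])
U=np.array([[30.1,182.7],p1,[117.3,243],[125.6,65.4]])
# index angle & plane free; tick angles in view2: outer ends, radius rt, plane xb free
T=np.array([[63+17.5,63.8],[63+18,72],[63+18,88.2],[63+17.5,96.2],[63+16.5,103.9],[63+15,111.2]]);ta=np.radians([-10,-5,5,10,15,20])
def f(q):
    x,y,w,a,xi,rt,xb,du,dv=q
    e=[proj(c1,tf(x,y,w,Pm))-U-[du,dv]]
    e+=[proj(c2,tf(x,y,w,Pm[1:2]))-p2-[du,dv]]
    It=np.array([[xi,52*np.sin(a),78-52*np.cos(a)]])
    e+=[proj(c1,tf(x,y,w,It))-i1-[du,dv],proj(c2,tf(x,y,w,It))-i2-[du,dv]]
    e+=[proj(c2,tf(x,y,w,np.c_[np.full(6,xb),rt*np.sin(ta),78-rt*np.cos(ta)]))-T-[du,dv]]
    return np.r_[np.vstack(e).ravel(),du/3,dv/3,(xi+4)/2]
r=least_squares(f,[459,-60,-.17,.24,-4,48.5,-2,0,0]);print(r.x.round(3),np.degrees(r.x[3]));print(r.fun.round(1))
np.save("gauge2.npy",r.x)
E
```

```text
[ 93.18879592 164.38261532] [ 90.07586419 183.43851842]
[454.1 -59.2  27. ] [459.4 -46.1  25.5]
-0.14 [-4.7  0.  27. ] [-1.3 13.7 25.5] ang 15.2953745460663 nan
-0.16 [-4.7 -0.1 27. ] [-1.6 13.7 25.5] ang 15.369429427259949 nan
-0.18 [-4.7 -0.2 27. ] [-1.8 13.7 25.5] ang 15.437209087570013 nan
[ 93.18879592 164.38261532] [ 90.07586419 183.43851842]
[454.1 -59.2  27. ] [459.4 -46.1  25.5]
-0.14 [-4.7  0.  27. ] [-1.3 13.7 25.5] ang 15.2953745460663 nan
-0.16 [-4.7 -0.1 27. ] [-1.6 13.7 25.5] ang 15.369429427259949 nan
-0.18 [-4.7 -0.2 27. ] [-1.8 13.7 25.5] ang 15.437209087570013 nan
[ 4.61289e+02 -5.92140e+01 -1.83000e-01  2.61000e-01 -3.03800e+00
  5.49620e+01 -3.97000e-01 -4.17200e+00  1.33400e+00] 14.950751641434733
[ 0.4  0.4  1.4 -0.3 -1.7  1.1 -1.3 -0.8  0.5  0.4  0.2  0.5 -0.1 -0.4
  0.2 -0.3  0.2 -0.1  0.1  0.  -0.1 -0.1 -0.2 -0.2 -0.2 -0.  -1.4  0.4
  0.5]tri.py:16: RuntimeWarning: invalid value encountered in arccos
  a=g(P,ww);b=g(I,ww);d=b-a;print(ww,a.round(1),b.round(1),"ang",np.degrees(np.arcsin(d[1]/52)),np.degrees(np.arccos(1-d[2]/52)))
tri.py:16: RuntimeWarning: invalid value encountered in arccos
  a=g(P,ww);b=g(I,ww);d=b-a;print(ww,a.round(1),b.round(1),"ang",np.degrees(np.arcsin(d[1]/52)),np.degrees(np.arccos(1-d[2]/52)))
```

The index is about 14.7–15°, and the gauge is at (459,-60) with yaw about -9.7°. Now I'll grasp the block.

>>> {"method": "drive_tool", "body": {"targets": [[-1,0,0,-45,0],[-1,0,0,-90,0],[-1,15,-20,-120,3],[-1,40,-50,-120,6],[-1,65,-80,-120,9.7],[-1,85,-102,-120,9.7],[-1,90,-107,-115,9.7],[-1,90,-107,-85,9.7],[-1,90,-107,-55,9.7],[-1,90,-107,-38,9.7],[-1,90,-107,-32,9.7],[-1,90,-107,-32,9.7]]}}

```text
clock: 11.7
position: [457.8, -60.3, 90.3]
ee_rot: [-0.645, 0.765, 0.001, -0.001]
contact_force: [0.2, 0.0, -0.3]
gripper_width: 85.6
grasp_force: 0.0
```

>>> {"method": "drive_tool", "body": {"targets": [[-0.2,0,0,0,0],[0.3,0,0,0,0],[1,0,0,0,0],[1,0,0,0,0],[1,0,0,0,0],[1,0,0,0,0],[1,0,0,0,0],[1,0,0,0,0],[1,0,0,0,0],[1,0,0,0,0]]}}

```text
clock: 12.7
position: [459.4, -60.0, 91.4]
ee_rot: [-0.645, 0.764, -0.0, 0.001]
contact_force: [0.4, 0.1, 5.5]
gripper_width: 19.5
grasp_force: 59.8
```

>>> {"method": "drive_tool", "body": {"targets": [[1,0,0,-15,0],[1,0,0,-45,0],[1,0,0,-80,0],[1,0,0,-108,0],[1,-15,-4,-120,-1],[1,-50,-15,-120,-3],[1,-90,-27,-120,-5],[1,-130,-39,-120,-7],[1,-170,-51,-120,-9],[1,-210,-63,-120,-9.7],[1,-240,-72,-120,-9.7],[1,-255,-76,-120,-9.7]]}}

```text
clock: 13.9
position: [576.5, 180.5, 208.4]
ee_rot: [0.707, -0.707, -0.001, 0.002]
contact_force: [0.0, 0.1, -2.8]
gripper_width: 19.0
grasp_force: 59.2
```

>>> {"method": "drive_tool", "body": {"targets": [[1,0,0,0,0],[1,0,0,0,0],[1,0,0,0,0],[1,0,0,0,0]]}}

```text
clock: 14.3
position: [576.2, 177.3, 210.9]
ee_rot: [-0.707, 0.708, 0.0, -0.0]
contact_force: [0.5, -0.3, -3.5]
gripper_width: 19.3
grasp_force: 59.2
```

```bash
python3 - <<'E'
from h import *
s=arm.read_state();print(s["position"],s["joints"].round(2),s["contact_force"],s["wrist_torque"]);print(R.from_quat(s["ee_rot"]).as_matrix().round(3))
for n in("wrist","side"): snap(n,f"pics/hold_{n}.png")
E
```

```text
[576.1787506  177.34722681 210.94464056] [ 0.57  0.36 -0.08 -0.   -1.13 -0.57] [ 0.52629635 -0.34958356 -3.50441145] [-0.06279042  0.01067024 -0.01087546]
[[-0.002 -1.    -0.   ]
 [-1.     0.002 -0.   ]
 [ 0.     0.    -1.   ]]
```

>>> {"method": "drive_tool", "body": {"targets": [[1,-3,-2,15,0],[1,-3,-2,35,0],[1,-3,-2,48,0],[1,-3,-2,53,0],[1,-3,-2,54,0],[1,-3,-2,54,0]]}}

```text
clock: 15.0
position: [579.2, 181.5, 157.4]
ee_rot: [-0.707, 0.707, -0.0, 0.001]
contact_force: [-0.3, 0.2, -2.5]
gripper_width: 19.3
grasp_force: 59.1
```

>>> {"method": "drive_tool", "body": {"targets": [[1,0,0,1,0],[1,0,0,2,0],[1,0,0,3,0],[1,0,0,4,0],[1,0,0,4,0],[1,0,0,4,0]]}}

```text
clock: 15.6
position: [579.1, 181.7, 154.4]
ee_rot: [0.707, -0.707, 0.0, -0.001]
contact_force: [-2.5, -0.4, 5.3]
gripper_width: 19.3
grasp_force: 60.2
```

>>> {"method": "drive_tool", "body": {"targets": [[1,-2,0,0,0],[1,-4,0,0,0],[1,-6,0,0,0],[1,-6,0,0,0]]}}

```text
clock: 16.0
position: [579.2, 186.1, 155.3]
ee_rot: [0.707, -0.707, 0.002, 0.001]
contact_force: [-1.8, -4.1, 9.6]
gripper_width: 19.0
grasp_force: 60.8
```

```bash
python3 - <<'E'
from h import *
s=arm.read_state();print(s["position"],s["contact_force"],s["wrist_torque"])
for n in("wrist","side"): snap(n,f"pics/rock1_{n}.png")
# compare foot position in wrist view: hold vs rock1
for f in("hold","rock1"):
    st,im=load(f"pics/{f}_wrist.png");c=cam("wrist",st)
    gz=st["position"][2]-91.4
    P=np.array([[sx*13,sy*65,z] for sy in(-1,) for sx in(-1,1) for z in(0,10)],float)
    for a in(0,.05):
        Q=P-[0,0,110];Q=np.c_[Q[:,0],Q[:,1]*np.cos(a)+Q[:,2]*np.sin(a),-Q[:,1]*np.sin(a)+Q[:,2]*np.cos(a)]+[0,0,110]
        print(f,a,proj(c,tf(st["position"][0],st["position"][1],0,Q,gz)).round(1).tolist())
E
```

```text
[579.20281856 186.10264788 155.29235538] [-1.75745793 -4.09141351  9.61534234] [-1.66836767  0.8283621  -0.01160494]
hold 0 [[267.7, 120.8], [268.4, 120.9], [236.8, 120.8], [236.1, 121.0]]
hold 0.05 [[268.0, 114.0], [268.7, 114.6], [236.4, 114.1], [235.7, 114.6]]
rock1 0 [[268.1, 121.1], [268.7, 121.3], [237.2, 121.1], [236.5, 121.3]]
rock1 0.05 [[268.4, 114.4], [269.1, 114.9], [236.9, 114.4], [236.2, 114.9]]
```

```bash
python3 - <<'E'
from h import *
for f in("hold","rock1"):
    im=cv2.imread(f"pics/{f}_wrist.png")
    print(f)
    for r in range(96,136,2): print(r,im[r,240:266:5].tolist())
E
```

```text
hold
96 [[120, 174, 228], [123, 180, 232], [129, 183, 233], [127, 183, 233], [130, 187, 236], [126, 181, 233]]
98 [[119, 171, 225], [122, 180, 232], [126, 180, 231], [125, 181, 233], [128, 186, 235], [128, 184, 235]]
100 [[116, 170, 225], [125, 181, 232], [124, 180, 233], [126, 180, 232], [127, 185, 235], [130, 188, 236]]
102 [[121, 173, 228], [125, 180, 231], [124, 182, 233], [125, 181, 232], [127, 183, 235], [136, 192, 239]]
104 [[124, 177, 230], [122, 177, 231], [125, 181, 233], [125, 180, 233], [127, 184, 234], [139, 197, 241]]
106 [[121, 178, 230], [121, 174, 229], [122, 177, 230], [127, 184, 234], [130, 185, 235], [137, 195, 240]]
108 [[121, 177, 231], [121, 175, 230], [122, 177, 230], [124, 180, 232], [130, 189, 238], [135, 191, 237]]
110 [[103, 151, 205], [105, 152, 206], [124, 178, 231], [122, 179, 230], [133, 191, 238], [133, 188, 237]]
112 [[106, 154, 208], [105, 153, 207], [127, 181, 234], [124, 181, 234], [131, 190, 237], [133, 189, 238]]
114 [[106, 153, 208], [107, 154, 207], [130, 186, 235], [129, 188, 237], [132, 189, 238], [135, 191, 239]]
116 [[104, 151, 204], [107,
[... 2445 characters left out ...]
8], [98, 154, 229], [109, 171, 243], [106, 166, 240], [106, 166, 240]]
124 [[99, 155, 231], [96, 152, 228], [103, 162, 236], [116, 181, 246], [113, 178, 246], [113, 176, 246]]
126 [[99, 155, 230], [96, 151, 227], [106, 164, 237], [115, 181, 246], [111, 175, 245], [113, 177, 246]]
128 [[98, 155, 229], [96, 151, 227], [103, 163, 236], [115, 180, 246], [113, 175, 245], [111, 176, 245]]
130 [[85, 132, 203], [97, 151, 227], [103, 163, 237], [115, 179, 246], [112, 174, 245], [112, 175, 244]]
132 [[85, 135, 205], [82, 128, 198], [104, 164, 237], [113, 179, 246], [112, 175, 245], [111, 175, 246]]
134 [[83, 132, 202], [83, 129, 199], [102, 163, 236], [114, 178, 246], [113, 176, 245], [113, 177, 246]]
```

```bash
python3 - <<'E'
from h import *
a=cv2.imread("pics/placed_side.png",0).astype(int);b=cv2.imread("pics/rock1_side.png",0).astype(int)
for r in range(256,302): print(r,a[r,[194,198,202,206,210]].tolist(),b[r,[194,198,202,206,210]].tolist())
E
```

```text
256 [156, 160, 157, 164, 164] [108, 58, 50, 73, 139]
257 [156, 158, 156, 163, 144] [116, 58, 46, 73, 157]
258 [156, 158, 153, 143, 141] [115, 58, 54, 73, 159]
259 [157, 155, 141, 140, 142] [116, 57, 56, 72, 160]
260 [157, 156, 138, 139, 142] [124, 56, 51, 73, 161]
261 [156, 151, 139, 139, 142] [140, 55, 54, 73, 161]
262 [157, 137, 138, 139, 145] [144, 56, 60, 72, 164]
263 [157, 137, 138, 140, 148] [146, 57, 53, 74, 166]
264 [191, 187, 171, 186, 191] [145, 61, 54, 74, 134]
265 [228, 227, 227, 212, 213] [182, 63, 55, 73, 109]
266 [231, 231, 232, 222, 222] [203, 67, 55, 73, 113]
267 [232, 232, 232, 231, 226] [210, 71, 54, 73, 121]
268 [232, 232, 232, 232, 228] [212, 77, 52, 73, 126]
269 [232, 232, 232, 232, 229] [211, 80, 49, 73, 139]
270 [231, 232, 232, 232, 229] [210, 79, 62, 73, 143]
271 [232, 232, 232, 232, 230] [210, 82, 66, 72, 146]
272 [231, 232, 232, 231, 230] [210, 83, 66, 71, 138]
273 [231, 231, 231, 231, 231] [207, 81, 67, 71, 137]
274 [230, 231, 231, 231, 231] [202, 82, 67, 71, 137]
275 [227, 228, 228, 228, 228] [159, 86, 66, 72, 137]
276 [220, 221, 222, 222, 222] [149, 88, 
[... 661 characters left out ...]
9 [118, 118, 119, 118, 117] [120, 125, 125, 98, 111]
290 [126, 130, 130, 142, 136] [115, 121, 121, 93, 115]
291 [137, 126, 119, 120, 119] [79, 77, 75, 71, 113]
292 [119, 118, 115, 116, 116] [68, 62, 62, 70, 109]
293 [115, 122, 133, 134, 153] [65, 64, 77, 96, 115]
294 [170, 174, 151, 131, 129] [131, 129, 122, 121, 116]
295 [133, 134, 124, 121, 119] [116, 116, 115, 113, 113]
296 [122, 109, 109, 98, 106] [111, 114, 104, 101, 97]
297 [167, 168, 168, 157, 168] [133, 85, 83, 80, 83]
298 [172, 174, 172, 165, 172] [145, 143, 141, 76, 80]
299 [171, 176, 169, 167, 173] [146, 151, 145, 125, 81]
300 [170, 175, 167, 169, 174] [144, 149, 142, 132, 80]
301 [173, 173, 164, 173, 173] [147, 148, 139, 135, 80]
```

The side view numbers show a dark overhang shadow on the tile (rows 291–293): the hump slid about 3 mm toward +y, while the gauge hardly turned in the grip. I'll drag the hump back first, then tilt with a vertical press where the ridge sits under the −y part of the foot, so there's little side force.

>>> {"method": "drive_tool", "body": {"targets": [[1,3,0,0,0],[1,6,0,0,0],[1,8,0,0,0],[1,8,0,0,0],[1,8,0,0,0]]}}

```text
clock: 16.6
position: [579.2, 180.8, 154.4]
ee_rot: [-0.707, 0.707, 0.0, 0.002]
contact_force: [-2.5, 3.1, 5.6]
gripper_width: 19.2
grasp_force: 60.6
```

```bash
cat > chk.py <<'E'
from h import *
import sys
s=arm.read_state();print(s["clock"],s["position"],s["contact_force"])
b=arm.get_image("side");cv2.imwrite("pics/chk.png",b);a=cv2.imread("pics/placed_side.png",0);b=cv2.cvtColor(b,cv2.COLOR_BGR2GRAY)
for r in range(278,300,1): print(r,a[r,[192,196,200,206,212,216]].tolist(),b[r,[192,196,200,206,212,216]].tolist())
E
python3 chk.py
```

```text
16.6 [579.1525699  180.7617455  154.41186837] [-2.47714637  3.05751087  5.55645734]
278 [194, 197, 199, 201, 202, 184] [172, 117, 70, 70, 131, 154]
279 [178, 180, 182, 183, 184, 170] [160, 119, 79, 69, 128, 146]
280 [159, 161, 161, 163, 164, 152] [145, 118, 81, 68, 124, 130]
281 [142, 143, 142, 143, 143, 135] [132, 121, 83, 68, 120, 129]
282 [124, 124, 151, 150, 137, 125] [118, 122, 84, 68, 117, 121]
283 [114, 114, 124, 124, 123, 117] [111, 123, 97, 65, 115, 119]
284 [120, 121, 121, 119, 121, 117] [114, 122, 119, 108, 115, 116]
285 [120, 121, 120, 119, 120, 116] [109, 121, 121, 109, 115, 116]
286 [119, 120, 120, 119, 120, 118] [112, 123, 123, 104, 115, 116]
287 [119, 120, 120, 119, 120, 117] [109, 123, 122, 104, 115, 117]
288 [119, 119, 118, 118, 120, 118] [111, 122, 121, 104, 114, 118]
289 [117, 119, 119, 118, 119, 118] [110, 102, 90, 71, 116, 121]
290 [127, 130, 132, 142, 133, 116] [113, 74, 69, 63, 128, 127]
291 [139, 132, 123, 120, 123, 114] [119, 65, 64, 74, 117, 117]
292 [120, 118, 116, 116, 115, 111] [115, 77, 89, 107, 110, 111]
293 [136, 118, 134, 134, 145, 136] [113, 111, 113, 114, 119, 144]
294 [178, 171, 164, 131, 126, 117] [154, 143, 142, 116, 115, 117]
295 [135, 133, 127, 121, 120, 115] [125, 123, 117, 115, 115, 114]
296 [117, 127, 108, 98, 106, 93] [119, 133, 108, 98, 91, 90]
297 [167, 166, 171, 157, 168, 142] [145, 145, 147, 126, 82, 79]
298 [172, 170, 175, 165, 174, 163] [148, 146, 150, 130, 82, 79]
299 [174, 173, 173, 167, 174, 171] [148, 148, 150, 131, 82, 80]
```

>>> {"method": "drive_tool", "body": {"targets": [[1,0,0,-3,0],[1,0,0,-10,0],[1,0,0,-35,0],[1,20,0,-60,0],[1,60,0,-70,0],[1,80,0,-70,0],[1,80,0,-70,0],[1,80,0,-70,0]]}}

```text
clock: 17.45
position: [578.5, 99.0, 222.4]
ee_rot: [-0.707, 0.708, 0.0, -0.0]
contact_force: [0.2, 0.6, -1.8]
gripper_width: 19.6
grasp_force: 59.3
```

```bash
cat > chk2.py <<'E'
from h import *
M=np.vstack([HUMP+[0,0,17],PILE])
s=arm.read_state();print(s["clock"],s["position"],s["contact_force"])
c=cam("side");ref=cv2.imread("pics/placed_side.png");im=arm.get_image("side");cv2.imwrite("pics/chk2.png",im)
for i in(ref,im): print("side",np.round(fit(c,whitemask(i,(204,275),30,80,95),M,(578,181,0)),2))
for lab,win in(("hump",(262,180,289,222)),("tile",(291,180,302,222))):
    y0,x0,y1,x1=win
    t=cv2.cvtColor(ref,6).astype(np.float32)[y0+1:y1-1,x0+3:x1-3];big=cv2.cvtColor(im,6).astype(np.float32)[y0-4:y1+4,x0-4:x1+4]
    k=cv2.matchTemplate(cv2.resize(big,None,fx=4,fy=4,interpolation=2),cv2.resize(t,None,fx=4,fy=4,interpolation=2),cv2.TM_CCOEFF_NORMED)
    _,mv,_,ml=cv2.minMaxLoc(k);print(lab,mv,(ml[0]-28)/4,(ml[1]-20)/4)
E
python3 chk2.py
```

```text
17.45 [578.53186404  99.03933006 222.41917776] [ 0.16366042  0.6499462  -1.80631653]
side [5.7810e+02 1.7916e+02 6.0000e-02 5.5630e+01 9.7700e+02]
side [5.7825e+02 1.7916e+02 6.0000e-02 5.4670e+01 9.7900e+02]
hump 0.983363687992096 0.25 0.0
tile 0.9565308690071106 0.0 0.0
```

The hump is back exactly where it was placed. Now I'll tilt by pressing with the ridge under the −y end of the foot.

>>> {"method": "drive_tool", "body": {"targets": [[1,-30,0,0,0],[1,-70,0,0,0],[1,-110,0,0,0],[1,-132,0,0,0],[1,-137,0,20,0],[1,-137,0,45,0],[1,-137,0,60,0],[1,-137,0,66,0],[1,-137,0,66,0]]}}

```text
clock: 18.4
position: [578.5, 236.8, 156.2]
ee_rot: [0.707, -0.707, 0.0, 0.001]
contact_force: [-1.1, -0.1, -2.4]
gripper_width: 19.2
grasp_force: 59.3
```

>>> {"method": "drive_tool", "body": {"targets": [[1,0,0,2,0],[1,0,0,4,0],[1,0,0,5,0],[1,0,0,5,0]]}}

```text
clock: 18.8
position: [579.5, 237.1, 154.3]
ee_rot: [0.707, -0.707, 0.001, -0.002]
contact_force: [-2.5, 1.8, 4.3]
gripper_width: 19.4
grasp_force: 60.3
```

>>> {"method": "drive_tool", "body": {"targets": [[1,-2,0,2,0],[1,-4,0,4,0],[1,-6,0,5,0],[1,-6,0,5,0]]}}

```text
clock: 19.2
position: [580.0, 243.0, 150.9]
ee_rot: [0.708, -0.707, 0.001, -0.002]
contact_force: [-2.9, 0.6, 11.1]
gripper_width: 19.3
grasp_force: 61.7
```

```bash
cat > tilt.py <<'E'
from h import *
st,im=snap("wrist","pics/t.png");print(st["clock"],st["position"].round(1),st["contact_force"].round(1),st["wrist_torque"].round(2))
c=cam("wrist",st)
# -y foot end edge line: strongest BGR step along rows, cols 242..262
f=cv2.GaussianBlur(im,(3,3),0).astype(float)
sat=(f[...,2]-f[...,0])/f[...,2]
p=sat[60:150,242:263].mean(1);d=np.gradient(p);k=np.argsort(-d)[:3]+60
print("edges",k,d[k-60].round(3)); print(p[::3].round(2))
def row(a):
    q=np.array([0,-65,10-110.]);q=np.array([[0,q[1]*np.cos(a)+q[2]*np.sin(a),-q[1]*np.sin(a)+q[2]*np.cos(a)]])+[0,0,19]
    # tool frame: tool x=-y, tool y=-x, tool z=-z, TCP is 19 ahead of grasp
    X=st["position"]+ (np.array([[0,q[0,1],q[0,2]]]));return proj(c,X)[0,1]
g=np.arange(-.1,.5,.005);rr=np.array([row(a) for a in g])
print("tilt",[round(float(np.interp(-r,-rr,g)),4) for r in k], "row0",row(0))
E
python3 tilt.py
```

```text
19.2 [580.  243.  150.9] [-2.9  0.6 11.1] [-0.45  1.1  -0.1 ]
edges [114 113 112] [0.207 0.205 0.075]
[0.47 0.47 0.46 0.46 0.45 0.45 0.45 0.44 0.45 0.45 0.45 0.45 0.45 0.38
 0.13 0.08 0.03 0.03 0.46 0.57 0.57 0.57 0.57 0.57 0.55 0.54 0.54 0.53
 0.53 0.52]
tilt [0.054, 0.0618, 0.0695] row0 120.90686079054282
```

Turning in the grip now: tilt about 0.057, with little side force. I'll continue.

>>> {"method": "drive_tool", "body": {"targets": [[1,-2,0,1.5,0],[1,-4,0,3,0],[1,-6,0,4.5,0],[1,-8,0,6,0],[1,-10,0,7,0],[1,-10,0,7,0]]}}

```text
clock: 19.85
position: [580.1, 253.7, 144.0]
ee_rot: [0.708, -0.707, 0.001, -0.003]
contact_force: [-2.3, 1.9, 10.1]
gripper_width: 19.4
grasp_force: 62.8
```

```bash
python3 tilt.py
```

```text
19.85 [580.1 253.7 144. ] [-2.3  1.9 10.1] [-0.06  1.17 -0.17]
edges [100  99 101] [0.252 0.224 0.072]
[0.45 0.45 0.45 0.45 0.46 0.46 0.45 0.45 0.45 0.14 0.09 0.04 0.01 0.1
 0.58 0.57 0.57 0.57 0.58 0.57 0.54 0.54 0.53 0.53 0.53 0.53 0.52 0.52
 0.52 0.52]
tilt [0.1609, 0.1685, 0.1533] row0 120.77739125100149
```

```bash
python3 - <<'E'
s=open("tilt.py").read()
s=s.replace('''def row(a):
    q=np.array([0,-65,10-110.])''','''def row(a): return min(row1(a,0),row1(a,10))
def row1(a,h):
    q=np.array([0,-65,h-110.])''')
s=s.replace("print(p[::3].round(2))","")
open("tilt.py","w").write(s)
E
python3 tilt.py
```

```text
19.9 [580.1 253.6 144. ] [-3.4  2.5 11. ] [ 0.05  1.16 -0.15]
edges [100  99 101] [0.254 0.224 0.073]
tilt [0.1505, 0.1577, 0.1433] row0 120.5671772234867
```

>>> {"method": "drive_tool", "body": {"targets": [[1,-2,0,1.5,0],[1,-4,0,3,0],[1,-6,0,5,0],[1,-8,0,6.5,0],[1,-8,0,6.5,0]]}}

```text
clock: 20.45
position: [580.2, 262.2, 137.5]
ee_rot: [0.708, -0.707, 0.001, -0.003]
contact_force: [-3.1, 2.9, 10.0]
gripper_width: 19.2
grasp_force: 64.0
```

```bash
python3 tilt.py
```

```text
20.45 [580.2 262.2 137.5] [-3.1  2.9 10. ] [ 0.3   1.11 -0.15]
edges [87 88 86] [0.24  0.183 0.115]
tilt [0.2421, 0.2351, 0.2491] row0 120.48265994677871
```

>>> {"method": "drive_tool", "body": {"targets": [[1,0,0,-4,0],[1,0,0,-10,0],[1,0,0,-30,0],[1,0,0,-60,0],[1,0,0,-75,0],[1,0,0,-75,0],[1,0,0,-75,0]]}}

```text
clock: 21.2
position: [578.1, 260.1, 207.3]
ee_rot: [-0.707, 0.707, 0.001, -0.001]
contact_force: [-0.1, 1.3, -2.5]
gripper_width: 19.1
grasp_force: 62.2
```

```bash
python3 tilt.py; python3 -c "
from h import *
print(arm.read_state()['joints'].round(2))"
```

```text
21.2 [578.1 260.1 207.3] [-0.1  1.3 -2.5] [-0.03  0.1   0.06]
edges [88 89 90] [0.165 0.149 0.03 ]
tilt [0.2376, 0.2306, 0.2236] row0 120.82886825488364
[ 0.68  0.42 -0.   -0.   -1.15 -0.68]
```

```bash
python3 - <<'E'
from h import *
c=cam("side");o=-c[1][:3,:3].T@c[1][:3,3];print(c[1][:3,:3].T[:,2].round(2))
for X in([490,400,330],[480,430,380],[470,450,430],[450,480,450]): print(X,proj(c,X)[0].round(),np.linalg.norm(X-o).round())
E
```

```text
[-0.01 -0.81 -0.58]
[490, 400, 330] [245. 242.] 501.0
[480, 430, 380] [254. 227.] 445.0
[470, 450, 430] [265. 200.] 399.0
[450, 480, 450] [290. 202.] 364.0
```

>>> {"method": "drive_tool", "body": {"targets": [[1,0,15,-40,0],[1,-10,30,-75,8],[1,-30,45,-110,16],[1,-55,60,-140,24],[1,-80,75,-170,32],[1,-105,85,-200,40],[1,-130,92,-225,48],[1,-155,98,-245,56],[1,-175,98,-258,64],[1,-190,98,-263,72],[1,-190,98,-263,80],[1,-190,98,-263,88]]}}

```text
clock: 22.45
position: [480.7, 451.6, 468.4]
ee_rot: [-0.015, 1.0, -0.002, -0.002]
contact_force: [-1.2, -0.5, -2.8]
gripper_width: 18.9
grasp_force: 62.0
```

>>> {"method": "drive_tool", "body": {"targets": [[1,0,0,0,2],[1,0,0,0,2],[1,0,0,0,2],[1,0,0,0,2],[1,0,0,0,2],[1,0,0,0,2],[1,0,0,0,2],[1,0,0,0,2],[1,0,0,0,2],[1,0,0,0,2],[1,0,0,0,2],[1,0,0,0,2]]}}

```text
clock: 23.65
position: [480.7, 450.5, 471.3]
ee_rot: [0.0, 1.0, 0.0, -0.0]
contact_force: [0.2, -0.3, -2.0]
gripper_width: 19.0
grasp_force: 62.0
```

```bash
python3 - <<'E'
from h import *
st,im=snap("side","pics/show1.png");print(st["clock"],st["position"],R.from_quat(st["ee_rot"]).as_matrix().round(3))
c=cam("side");a=.235
# gauge frame axes: gauge x -> world -y?? dial normal -x -> +y ; gauge y -> world: yaw -90
def gp(P,a,yaw=-np.pi/2):
    Q=np.atleast_2d(P).astype(float)-[0,0,110];Q=np.c_[Q[:,0],Q[:,1]*np.cos(a)+Q[:,2]*np.sin(a),-Q[:,1]*np.sin(a)+Q[:,2]*np.cos(a)]
    return tf(0,0,yaw,Q)+st["position"]+[0,0,19]
for n,P in(("pivot",[-4.5,0,78]),("ptr",[-4.5,52*np.sin(a),78-52*np.cos(a)]),("idx.26",[-4.5,52*np.sin(.26),78-52*np.cos(.26)]),("idx.22",[-4.5,52*np.sin(.22),78-52*np.cos(.22)])): print(n,proj(c,gp(P,a)).round(1))
p=proj(c,gp([-4.5,52*np.sin(a),78-52*np.cos(a)],a))[0];u,v=p.astype(int)
g=cv2.cvtColor(im,6)
print(u,v)
for r in range(v-30,v+16): print(r,"".join("%4d"%k for k in g[r,u-22:u+22]))
E
```

```text
23.65 [480.73130538 450.51246352 471.30647615] [[-1.  0. -0.]
 [ 0.  1.  0.]
 [ 0.  0. -1.]]
pivot [[261.7 178.2]]
ptr [[261.6 222.2]]
idx.26 [[260.3 222.2]]
idx.22 [[262.4 222.1]]
261 222
192   99  98  98  98  98  98  98  98  97  98  96  95  94  93  93  91  91  90  90  89  89  82  54  53  51  58  77  89  89  90  91  92  91  92  93  93  93  94  94  94  94  96  96  96
193   98  98  98  97  97  96  95  94  93  92  92  92  90  90  90  89  89  88  87  87  88  82  53  51  50  59  78  92  92  92  92  93  94  94  95  95  96  96  96  97  97  97  98  97
194   96  95  95  95  93  93  91  91  91  90  89  89  88  88  87  87  87  88  88  89  90  84  53  51  52  59  82  94  94  94  95  95  96  96  96  97  97  97  97  97  97  97  97  97
195   93  92  91  91  91  89  89  88  87  87  87  87  87  89  89  89  90  90  91  91  92  86  53  52  51  60  84  96  96  97  97  97  97  97  98  96  96  97  97  97  96  96  97  97
196   90  89  89  87  87  87  88  87  88  89  89  90  90  91  91  92  91  93  94  94  95  88  54  51  50  60  84  98  98  98  98  97  97  97  96  97  96  97  96  96  96  95  95  95
197   
[... 6714 characters left out ...]
6  98  98  98 100  99  93  79  72  70  69  69  68  66  68  69  71  71  70  71  70  71  71  72  73  73  72  74  74  75  75  75  76  76  76  77  78  78  77  78
235   98  98  99 102  99  93  84  74  71  70  70  68  67  67  67  69  69  69  70  70  71  71  73  72  72  73  72  72  74  75  75  75  76  76  76  76  77  77  77  77  79  78  77  79
236   96  86  75  72  69  69  67  66  67  68  68  69  70  70  86 124 125 125 117  71  72  72  73  73  74  73  75  75  75  75  76  77  77  77  77  77  78  78  78  78  79  80  82  83
237   73  69  66  65  66  68  68  68  69  86 123 123 124 125 127 131 132 132 123  73  74  93 122  76  75  75  76  76  75  77  77  77  77  77  78  78  79  81  83  84  85  86  86  85
```

The side picture's pixel values show pointer and index clearly: the pointer column is at about 262.3, the index point at about 261.3 (row 221), and the 15° tick at about 260.9. So the index is about 0.252 and the gauge's tilt in hand about 0.234: it needs 0.018 more. I'll go back for one more small offset press.

>>> {"method": "drive_tool", "body": {"targets": [[1,-5,-15,5,-8],[1,-18,-40,15,-16],[1,-32,-70,30,-24],[1,-46,-100,50,-32],[1,-60,-125,75,-40],[1,-72,-150,100,-48],[1,-84,-170,125,-56],[1,-93,-182,150,-64],[1,-97,-188,180,-72],[1,-97,-188,210,-80],[1,-97,-188,240,-88],[1,-97,-188,260,-90]]}}

```text
clock: 24.9
position: [576.8, 261.8, 208.8]
ee_rot: [0.708, -0.706, -0.001, 0.002]
contact_force: [-0.1, -0.1, -3.2]
gripper_width: 19.3
grasp_force: 61.9
```

>>> {"method": "drive_tool", "body": {"targets": [[1,0,0,20,0],[1,0,0,35,0],[1,0,0,45,0],[1,0,0,45,0],[1,0,0,45,0]]}}

```text
clock: 25.4
position: [578.2, 262.7, 167.0]
ee_rot: [0.707, -0.707, 0.0, -0.001]
contact_force: [0.4, 0.4, -2.1]
gripper_width: 19.2
grasp_force: 61.9
```

```bash
python3 tilt.py; python3 -c "
from h import *
print(R.from_quat(arm.read_state()['ee_rot']).as_matrix().round(3))"
```

```text
25.4 [578.2 262.7 167. ] [ 0.4  0.4 -2.1] [ 0.07 -0.02  0.02]
edges [88 89 87] [0.222 0.209 0.078]
tilt [0.2372, 0.2302, 0.2442] row0 120.77399665285009
[[-0.    -1.     0.002]
 [-1.     0.     0.001]
 [-0.001 -0.002 -1.   ]]
```

>>> {"method": "drive_tool", "body": {"targets": [[1,0,0,12,0],[1,0,0,22,0],[1,0,0,28,0],[1,0,0,31,0],[1,-1,0,34,0],[1,-1.5,0,36,0],[1,-1.5,0,36,0],[1,-1.5,0,36,0]]}}

```text
clock: 26.25
position: [578.3, 266.1, 134.1]
ee_rot: [0.707, -0.707, 0.0, -0.002]
contact_force: [-6.2, 5.0, 11.4]
gripper_width: 19.5
grasp_force: 65.7
```

```bash
python3 tilt.py
```

```text
26.25 [578.3 266.1 134.1] [-6.2  5.  11.4] [ 0.68  2.09 -0.43]
edges [81 82 80] [0.234 0.205 0.097]
tilt [0.284, 0.2771, 0.2909] row0 120.50775476058286
```

>>> {"method": "drive_tool", "body": {"targets": [[1,0,0,-4,0],[1,0,0,-10,0],[1,0,0,-35,0],[1,10,0,-70,0],[1,50,0,-90,0],[1,95,0,-90,0],[1,135,0,-90,0],[1,160,0,-90,0],[1,165,0,-90,0],[1,165,0,-90,0],[1,165,0,-90,0]]}}

```text
clock: 27.4
position: [577.8, 99.5, 220.0]
ee_rot: [-0.707, 0.707, 0.0, -0.0]
contact_force: [0.1, -0.1, -2.3]
gripper_width: 19.6
grasp_force: 62.9
```

```bash
python3 chk2.py; python3 tilt.py
```

```text
27.4 [577.79149109  99.52964374 219.9764318 ] [ 0.07351141 -0.14390378 -2.31563223]
side [5.7810e+02 1.7916e+02 6.0000e-02 5.5630e+01 9.7700e+02]
side [5.7821e+02 1.7920e+02 6.0000e-02 5.5820e+01 9.7900e+02]
hump 0.9831954836845398 0.25 0.0
tile 0.9565728902816772 0.0 0.0
27.45 [577.8  99.9 220. ] [-0.5  1.  -3.1] [0.04 0.01 0.01]
edges [82 83 81] [0.037 0.037 0.014]
tilt [0.2793, 0.2723, 0.2862] row0 120.80218369618903
```

The hump is unmoved, but the tilt overshot to about 0.276 (target reading 0.252). I'll reduce it by pressing the low end of the foot on free bench, beside the pile.

>>> {"method": "drive_tool", "body": {"targets": [[1,0,20,0,0],[1,0,40,20,0],[1,0,40,60,0],[1,0,40,90,0],[1,0,40,106,0],[1,0,40,112,0],[1,0,40,112,0]]}}

```text
clock: 28.2
position: [537.6, 99.6, 107.8]
ee_rot: [0.707, -0.707, -0.0, 0.001]
contact_force: [-0.1, -0.1, -2.6]
gripper_width: 19.0
grasp_force: 62.8
```

>>> {"method": "drive_tool", "body": {"targets": [[1,0,0,2,0],[1,0,0,4,0],[1,0,0,6,0],[1,0,0,7,0],[1,0,0,7,0]]}}

```text
clock: 28.7
position: [538.6, 99.1, 103.5]
ee_rot: [0.707, -0.707, 0.001, -0.001]
contact_force: [-2.8, -0.3, 6.7]
gripper_width: 19.3
grasp_force: 64.2
```

```bash
python3 tilt.py
```

```text
28.7 [538.6  99.1 103.5] [-2.8 -0.3  6.7] [0.14 0.82 0.12]
edges [83 82 84] [0.048 0.042 0.022]
tilt [0.2719, 0.2789, 0.265] row0 120.74979709203392
```

>>> {"method": "drive_tool", "body": {"targets": [[1,1,0,1,0],[1,2,0,2,0],[1,3,0,2.5,0],[1,4,0,3,0],[1,4,0,3,0]]}}

```text
clock: 29.25
position: [538.8, 95.4, 102.3]
ee_rot: [0.707, -0.707, 0.001, -0.002]
contact_force: [-4.5, 0.3, 15.2]
gripper_width: 18.9
grasp_force: 65.3
```

```bash
python3 tilt.py
```

```text
29.25 [538.8  95.4 102.3] [-4.5  0.3 15.2] [0.73 2.06 0.13]
edges [87 86 88] [0.049 0.035 0.032]
tilt [0.2435, 0.2505, 0.2365] row0 120.67430116918956
```

>>> {"method": "drive_tool", "body": {"targets": [[1,0,0,-5,0],[1,0,0,-25,0],[1,0,0,-65,0],[1,0,0,-110,0],[1,-5,5,-155,0],[1,-15,10,-200,8],[1,-35,15,-240,16],[1,-65,20,-270,24],[1,-100,28,-290,32],[1,-140,35,-310,40],[1,-180,42,-330,48],[1,-220,48,-345,56]]}}

```text
clock: 30.5
position: [489.2, 316.2, 444.9]
ee_rot: [-0.289, 0.957, 0.0, 0.001]
contact_force: [1.7, -0.1, -2.2]
gripper_width: 19.1
grasp_force: 62.8
```

```bash
python3 -c "
from h import *
s=arm.read_state();print(s['position'],totool(s,[480.7,450.5,471.3]).round(1),R.from_quat(s['ee_rot']).as_matrix().round(3)[:,0])"
```

```text
[489.15063454 316.24979516 444.934404  ] [[-67.4 116.5 -26.2]] [-0.833 -0.554 -0.002]
```

>>> {"method": "drive_tool", "body": {"targets": [[1,-20,35,-8,8],[1,-40,70,-16,16],[1,-57,98,-22,24],[1,-67,116,-26,32],[1,-67,116,-26,33.6],[1,-67,116,-26,33.6],[1,-67,116,-26,33.6],[1,-67,116,-26,33.6],[1,-67,116,-26,33.6],[1,-67,116,-26,33.6],[1,-67,116,-26,33.6],[1,-67,116,-26,33.6]]}}

```text
clock: 31.7
position: [480.4, 448.5, 469.4]
ee_rot: [-0.003, 1.0, 0.0, 0.0]
contact_force: [-0.7, -0.6, -2.1]
gripper_width: 19.1
grasp_force: 62.8
```

>>> {"method": "drive_tool", "body": {"targets": [[1,0,0,0,0],[1,0,0,0,0],[1,0,0,0,0],[1,0,0,0,0],[1,0,0,0,0],[1,0,0,0,0]]}}

```text
clock: 32.3
position: [480.4, 448.7, 469.3]
ee_rot: [-0.003, 1.0, 0.0, 0.0]
contact_force: [0.2, -0.7, -3.4]
gripper_width: 19.2
grasp_force: 62.8
```

```bash
python3 - <<'E'
from h import *
st,im=snap("side","pics/show2.png");print(st["clock"],st["position"],R.from_quat(st["ee_rot"]).as_matrix().round(3)[:,0])
g=cv2.cvtColor(im,6).astype(float)
for f in("show1","show2"):
    g=cv2.cvtColor(cv2.imread(f"pics/{f}.png"),6).astype(float);print(f)
    for r in list(range(190,197,2))+list(range(211,234)):
        w=np.clip(85-g[r,250:274],0,None);print(r,g[r,250:274].astype(int).tolist(),round(250+(w*np.arange(24)).sum()/max(w.sum(),1),2))
E
```

```text
32.3 [480.4148207  448.68019671 469.30918338] [-1.    -0.007 -0.   ]
show1
190 [98, 97, 98, 98, 98, 98, 98, 98, 95, 95, 88, 53, 53, 52, 60, 79, 90, 90, 89, 87, 88, 87, 89, 89] 262.54
192 [95, 94, 93, 93, 91, 91, 90, 90, 89, 89, 82, 54, 53, 51, 58, 77, 89, 89, 90, 91, 92, 91, 92, 93] 262.56
194 [89, 88, 88, 87, 87, 87, 88, 88, 89, 90, 84, 53, 51, 52, 59, 82, 94, 94, 94, 95, 95, 96, 96, 96] 262.47
196 [90, 90, 91, 91, 92, 91, 93, 94, 94, 95, 88, 54, 51, 50, 60, 84, 98, 98, 98, 98, 97, 97, 97, 96] 262.45
211 [92, 92, 92, 92, 92, 93, 93, 93, 92, 91, 84, 53, 50, 49, 65, 94, 93, 95, 96, 94, 95, 94, 94, 93] 262.34
212 [92, 93, 93, 92, 93, 94, 93, 95, 95, 95, 88, 53, 51, 50, 65, 94, 94, 94, 93, 93, 94, 95, 94, 94] 262.36
213 [94, 94, 94, 94, 95, 96, 96, 95, 95, 96, 90, 61, 51, 53, 72, 93, 95, 94, 94, 93, 94, 95, 92, 78] 263.01
214 [96, 95, 95, 96, 95, 95, 95, 94, 94, 94, 94, 84, 53, 64, 91, 94, 94, 95, 94, 96, 96, 96, 92, 71] 264.56
215 [95, 96, 95, 95, 95, 94, 94, 94, 94, 94, 94, 88, 52, 66, 96, 96, 97, 97, 97, 97, 96, 97, 94, 70] 264.75
216 [95, 91, 80, 88, 95, 94, 94, 94, 95, 95, 96, 89, 
[... 4228 characters left out ...]
 52, 52, 52, 65, 95, 94, 95, 94] 262.9
228 [102, 102, 101, 101, 100, 97, 78, 54, 52, 51, 52, 52, 52, 52, 52, 52, 51, 52, 51, 65, 95, 95, 95, 95] 262.74
229 [101, 101, 100, 100, 100, 99, 91, 53, 52, 51, 51, 51, 52, 51, 51, 52, 51, 51, 51, 64, 97, 99, 101, 100] 262.85
230 [100, 99, 98, 98, 96, 97, 88, 53, 51, 52, 52, 52, 52, 52, 51, 52, 51, 52, 53, 69, 92, 79, 74, 70] 263.44
231 [97, 96, 96, 96, 95, 95, 90, 66, 59, 60, 70, 69, 69, 70, 70, 66, 57, 50, 54, 65, 71, 69, 70, 70] 264.84
232 [95, 95, 95, 97, 96, 97, 97, 94, 94, 97, 96, 89, 76, 69, 65, 66, 66, 67, 68, 70, 71, 72, 72, 72] 267.31
233 [98, 97, 97, 97, 98, 100, 96, 87, 74, 71, 70, 70, 67, 68, 69, 70, 70, 71, 71, 72, 72, 72, 72, 73] 265.29
```

Pointer (263.1) and index (about 262.8) now coincide to about 0.005 rad. Next I set the gauge gently on the ridge, foot middle over it.

>>> {"method": "drive_tool", "body": {"targets": [[1,-5,-18,5,-8],[1,-18,-50,15,-16],[1,-32,-85,30,-24],[1,-46,-120,50,-32],[1,-60,-155,75,-40],[1,-72,-185,100,-48],[1,-84,-210,125,-56],[1,-93,-228,150,-64],[1,-97.5,-235,180,-72],[1,-97.5,-235,210,-80],[1,-97.5,-235,240,-88],[1,-97.5,-235,259,-89.6]]}}

```text
clock: 33.55
position: [578.5, 213.6, 207.7]
ee_rot: [0.708, -0.706, -0.001, 0.002]
contact_force: [0.3, 0.6, -2.5]
gripper_width: 19.0
grasp_force: 62.6
```

>>> {"method": "drive_tool", "body": {"targets": [[1,0,0,15,0],[1,0,0,30,0],[1,0,0,42,0],[1,0,0,48,0],[1,0,0,48,0],[1,0,0,48,0]]}}

```text
clock: 34.15
position: [580.0, 214.5, 163.0]
ee_rot: [-0.707, 0.707, -0.0, 0.001]
contact_force: [-0.3, 0.4, -3.4]
gripper_width: 19.2
grasp_force: 62.7
```

```bash
python3 tilt.py
```

```text
34.15 [580.  214.5 163. ] [-0.3  0.4 -3.4] [ 0.05 -0.05 -0.01]
edges [86 85 87] [0.044 0.033 0.025]
tilt [0.2511, 0.2581, 0.2441] row0 120.76280511268521
```

>>> {"method": "drive_tool", "body": {"targets": [[1,1,2,5,0],[1,1,2,9,0],[1,1,2,11,0],[1,1,2,12,0],[1,1,2,12,0],[1,1,2,12,0]]}}

```text
clock: 34.8
position: [577.6, 213.3, 150.4]
ee_rot: [-0.707, 0.707, -0.0, 0.0]
contact_force: [-0.1, -0.5, -2.3]
gripper_width: 18.9
grasp_force: 62.7
```

>>> {"method": "drive_tool", "body": {"targets": [[1,0,0,0.5,0],[1,0,0,1,0],[1,0,0,1,0],[1,0,0,1,0]]}}

```text
clock: 35.2
position: [577.6, 213.4, 149.5]
ee_rot: [-0.707, 0.707, -0.0, 0.0]
contact_force: [-0.6, 0.3, -1.5]
gripper_width: 19.3
grasp_force: 62.9
```

>>> {"method": "drive_tool", "body": {"targets": [[1,0,0,0.5,0],[1,0,0,1,0],[1,0,0,1,0],[1,0,0,1,0],[1,0,0,1,0]]}}

```text
clock: 35.7
position: [577.7, 213.5, 149.3]
ee_rot: [0.707, -0.707, 0.0, -0.0]
contact_force: [-2.1, 0.6, 5.8]
gripper_width: 19.2
grasp_force: 63.8
```

```bash
python3 tilt.py
```

```text
35.7 [577.7 213.5 149.3] [-2.1  0.6  5.8] [ 0.1   0.93 -0.09]
edges [86 85 84] [0.043 0.043 0.019]
tilt [0.2512, 0.2582, 0.2651] row0 120.76893634669608
```

>>> {"method": "drive_tool", "body": {"targets": [[1,0,0,-0.6,0],[1,0,0,-0.6,0],[1,0,0,-0.6,0],[1,0,0,-0.6,0],[1,0,0,-0.6,0],[1,0,0,-0.6,0]]}}

```text
clock: 36.35
position: [577.7, 213.4, 149.3]
ee_rot: [-0.707, 0.707, -0.0, 0.0]
contact_force: [-1.7, 0.5, 5.4]
gripper_width: 19.0
grasp_force: 63.7
```

```bash
python3 tilt.py; python3 chk.py | sed -n '1p;8,20p'; python3 - <<'E'
from h import *
ref=cv2.imread("pics/placed_side.png");im=cv2.imread("pics/chk.png")
# end strips of hump (left edge cols) edge positions vs reference
for r in(274,280,284,288,292,295):
    print(r,[np.where(cv2.cvtColor(i,cv2.COLOR_BGR2HSV)[r,180:230,1]<80)[0][[0,-1]]+180 for i in(ref,im)])
E
```

```text
36.35 [577.7 213.4 149.3] [-1.7  0.5  5.4] [ 0.15  0.73 -0.02]
edges [86 85 84] [0.045 0.043 0.019]
tilt [0.2513, 0.2582, 0.2652] row0 120.77907362580652
36.4 [577.69287754 213.45116497 149.27602196] [-2.29684396  0.28386936  4.2390295 ]
284 [120, 121, 121, 119, 121, 117] [114, 72, 75, 74, 113, 113]
285 [120, 121, 120, 119, 120, 116] [113, 69, 78, 74, 113, 114]
286 [119, 120, 120, 119, 120, 118] [113, 69, 82, 73, 114, 115]
287 [119, 120, 120, 119, 120, 117] [113, 68, 85, 74, 113, 115]
288 [119, 119, 118, 118, 120, 118] [112, 117, 85, 73, 113, 115]
289 [117, 119, 119, 118, 119, 118] [111, 122, 86, 71, 113, 115]
290 [127, 130, 132, 142, 133, 116] [120, 123, 103, 72, 113, 113]
291 [139, 132, 123, 120, 123, 114] [122, 123, 129, 72, 112, 111]
292 [120, 118, 116, 116, 115, 111] [112, 124, 132, 70, 109, 109]
293 [136, 118, 134, 134, 145, 136] [130, 124, 131, 71, 115, 134]
294 [178, 171, 164, 131, 126, 117] [156, 124, 131, 70, 114, 114]
295 [135, 133, 127, 121, 120, 115] [124, 124, 130, 71, 113, 112]
296 [117, 127, 108, 98, 106, 93] [112, 121, 127, 71, 93, 94]
274 [array([188, 218]), array([188, 219])]
280 [array([189, 219]), array([188, 219])]
284 [array([189, 219]), array([189, 219])]
288 [array([190, 219]), array([190, 219])]
292 [array([190, 219]), array([190, 219])]
295 [array([191, 219]), array([191, 218])]
```

>>> {"method": "drive_tool", "body": {"targets": [[1,0,0,-0.8,0],[1,0,0,-0.8,0],[1,0,0,-0.8,0],[1,0,0,-0.8,0],[1,0,0,-0.8,0]]}}

```text
clock: 36.95
position: [577.6, 213.3, 149.4]
ee_rot: [-0.707, 0.707, -0.0, 0.0]
contact_force: [0.0, -0.3, -0.4]
gripper_width: 19.0
grasp_force: 63.2
```

>>> {"method": "drive_tool", "body": {"targets": [[1,0,0,0.2,0],[1,0,0,0.2,0],[1,0,0,0.2,0],[1,0,0,0.2,0],[1,0,0,0.2,0],[1,0,0,0.2,0],[1,0,0,0.2,0],[1,0,0,0.2,0],[1,0,0,0.2,0],[1,0,0,0.2,0],[1,0,0,0.2,0],[1,0,0,0.2,0]]}}

```text
clock: 38.15
position: [577.4, 213.3, 149.4]
ee_rot: [-0.707, 0.707, 0.0, -0.0]
contact_force: [1.1, 1.1, -1.5]
gripper_width: 19.0
grasp_force: 63.0
```

```bash
python3 tilt.py
```

```text
38.15 [577.4 213.3 149.4] [ 1.1  1.1 -1.5] [ 0.24 -0.33  0.05]
edges [86 85 87] [0.046 0.036 0.025]
tilt [0.2515, 0.2585, 0.2445] row0 120.81485012976785
```

>>> {"method": "drive_tool", "body": {"targets": [[1,0,0,0.5,0],[1,0,0,0.5,0],[1,0,0,0.5,0],[1,0,0,0.5,0],[1,0,0,0.5,0],[1,0,0,0.5,0],[1,0,0,0.5,0],[1,0,0,0.5,0],[1,0,0,0.5,0],[1,0,0,0.5,0]]}}

```text
clock: 39.2
position: [577.6, 213.4, 149.3]
ee_rot: [-0.707, 0.707, -0.0, 0.0]
contact_force: [-1.0, 1.9, 4.4]
gripper_width: 19.5
grasp_force: 63.7
```

```bash
python3 tilt.py
```

```text
39.2 [577.6 213.4 149.3] [-1.   1.9  4.4] [ 0.28  0.33 -0.06]
edges [86 85 87] [0.045 0.036 0.024]
tilt [0.2514, 0.2584, 0.2444] row0 120.79878849716253
```

>>> {"method": "drive_tool", "body": {"targets": [[1,0,0,-0.25,0],[1,0,0,-0.25,0],[1,0,0,-0.25,0],[1,0,0,-0.25,0],[1,0,0,-0.25,0],[1,0,0,-0.25,0],[1,0,0,-0.25,0],[1,0,0,-0.25,0],[1,0,0,-0.25,0],[1,0,0,-0.25,0]]}}

```text
clock: 40.25
position: [577.6, 213.3, 149.3]
ee_rot: [-0.707, 0.707, -0.0, 0.0]
contact_force: [-1.3, 0.4, 4.6]
gripper_width: 19.4
grasp_force: 63.7
```

```bash
python3 tilt.py; python3 -c "
from bench import arm
print(arm.read_state()['contact_force']);print(arm.job_done())"
```

```text
40.25 [577.6 213.3 149.3] [-1.3  0.4  4.6] [0.32 0.15 0.04]
edges [86 85 87] [0.046 0.036 0.025]
tilt [0.2514, 0.2584, 0.2444] row0 120.79850651351313
[-0.67851619  0.41771292  4.51811716]
the job is handed in; nothing more can be done
None
```

Handed in at 40 s: the mould sits square on the tiles, and the gauge is held on its ridge at about 0.25 rad under about 7 N. Pointer and index agreed to about 0.005 rad, seen with the gauge held up to the side camera. A first try at rocking slid the mould about 3 mm (I moved it back), so I set the tilt by pressing the foot's end on the ridge, then trimmed it on the bench.

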